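# Brush out the sleeve bores in the cleaning pan

## Task

Carry the empty cleaning pan by its handle onto the black rubber mat, set down squarely in the middle of it, and stand every loose threaded sleeve from the left of the bench upright on the pan's floor. Then take the brush from its holder and scrub the sleeves one after another from the tallest to the shortest, in each going right down to the bottom, up to the mouth and right down to the bottom again. Finish with the brush back upright in its holder, the sleeves still standing in the pan on the mat, and the phone and the standing plug gauge left as they were.

Things in the scene. Friction and masses are not known exactly. Their poses are not given: they have to be found in the camera images.
- mat: flat black rubber mat, 240 x 240 mm, 4 mm thick, fixed to the table, in the middle of the bench. Origin at the centre of its underside; x and y along its edges.
- pan: loose square steel pan, 190 x 190 mm, walls 18 mm high and 4 mm thick, floor 4 mm thick, with a fixed black bridge handle over its middle (along its x). Origin at the centre of its underside, z up. Each side of the handle has a bay 182 mm long (x) and 83 mm wide (y from 8 to 91 mm) that takes two sleeves side by side; good places for sleeve centres are x = +-45 mm, y = +-50 mm.
- pan_handle (a point): centre of the pan's handle bar, 103 mm above the pan's underside: bar 132 mm long (pan's x), 16 mm wide (y), 18 mm high, on two 12 mm square posts at x = +-60 mm; 90 mm free below it. Axes as the pan's.
- sleeve_tall: machined aluminium sleeve, the tallest one: plain tube with threaded-looking outside, open at both ends, 95 mm tall, 70 mm outside diameter, 54 mm bore, 8 mm wall. Origin on its axis at the underside, z up along the axis. It can be pinched by its rim, one finger in the bore. May be absent in a run.
- sleeve_mid: machined aluminium sleeve, the middle-sized one: plain tube with threaded-looking outside, open at both ends, 75 mm tall, 70 mm outside diameter, 54 mm bore, 8 mm wall. Origin on its axis at the underside, z up along the axis. It can be pinched by its rim, one finger in the bore. May be absent in a run.
- sleeve_short: machined aluminium sleeve, the shortest one: plain tube with threaded-looking outside, open at both ends, 55 mm tall, 70 mm outside diameter, 54 mm bore, 8 mm wall. Origin on its axis at the underside, z up along the axis. It can be pinched by its rim, one finger in the bore. May be absent in a run.
- holder: grey round plastic cup fixed to the table, in which the brush stands: 85 mm tall, 62 mm outside diameter, inside about 48 mm wide (52 mm at the mouth), floor 6 mm thick. Origin at the centre of its underside.
- brush: long bore brush standing upright in the holder, 190 mm long: black bristle head 36 mm in diameter from 0 to 60 mm (solid, flat-ended), thin steel shank 10 mm in diameter to 105 mm, round wooden handle 22 mm in diameter from 105 to 190 mm. Origin at the centre of the bristle end, z along the brush to the handle.
- brush_tip (a point): centre of the brush's bristle end (the body's origin); axes as the brush's.
- brush_grip (a point): point on the brush's axis in its handle, 160 mm from the bristle end; axes as the brush's.
- phone: black phone lying flat near the far edge, 75 x 155 x 9 mm; origin at the centre of its underside. To be left alone.
- plug_gauge: dark steel plug gauge standing upright near the far edge, 110 mm tall, 42 mm wide at the foot; origin at the centre of its foot. To be left alone.

How it is judged:
By the outcome, as a careful person would: the job done as asked, in the order asked, and still so for the second after the job is handed in, with the robot touching nothing.
Of sleeve_tall, sleeve_mid, sleeve_short only 2 to 3 are there at a start; the rules pass over those that are not, and their reading is None.
At some moment in a run one of sleeve_tall, sleeve_mid, sleeve_short may be knocked a few centimetres aside while the robot is not near it.
It also fails if it takes over 210 s, if anything falls off the work surface, if the arm or the gripper's body presses on something with over 40 N, if the wrist force passes 120 N, or if a joint passes its speed limit or range.

## Robot

A 6-joint arm with a two-finger parallel gripper is mounted at the origin on the work surface. World frame = base frame: x ahead of the robot, y to its left, z up, the work surface at z = 0. Lengths are in m, angles in rad, forces in N, time in s.
With the tool pointing down it reaches from about 0.3 to 0.75 m from the base axis. Payload 8.5 kg.
Tool frame: the origin (TCP) lies at the very end of the fingers, on their centre line; the grasp point (between the pads) lies 19 mm behind it (arm.grip_depth is the distance from the TCP to the grasp point, in m); z points along the fingers, y is the line along which they close (so a half turn about z gives the same grasp; the last joint's range is limited). The gripper opens to 85 mm and grips with 20 to 120 N. Pads are 22 mm wide; open, the fingers measure 114 mm over their backs; the gripper's body (76 mm by 85 mm) begins 54 mm behind the grasp point. The pads swing forward as they close: fully open they stand 13 mm farther back than shut.
Start: joints at [-1.485, 0.381, 1.297, -0, 1.464, -0.215], TCP at [0.163, -0.525, 0.231] pointing down, gripper open.
Joint ranges: [-3.11, 3.11], [-0.89, 2.33], [0.22, 2.48], [-1.42, 4.56], [0.17, 2.85], [-2.88, 2.88]. Speed limits (rad/s): [2.39, 2.39, 3.14, 3.14, 3.14, 3.14].

## Interface

Orientations are given as a 3x3 rotation matrix whose columns are the frame's x, y, z axes.
In Python, from cell import arm gives the robot as it stands.
- The arm moves only by the tool play_rows, never from a script. Its argument "steps" is a list of rows, each a list of 3 entries, a list of its own where there are three numbers: the shift along the tool's x, y, z each as a share of 0.03 m, from -1 to 1, then the turn, a rotation vector about the tool's x, y, z each as a share of 0.15 rad, from -1 to 1, then the finger opening in mm, from 0 to 85.4. A call has 1 to 5 rows; each row shifts and turns the commanded pose from where the row before left it, along the tool's axes as they then stand; what a row does not reach is not made up. A row lasts 1/10 s, in which the tool goes at most 50 mm and 8.59 degrees, less where a joint would pass 70% of its speed; a pose out of reach is approached as far as the arm can. A call with a number of a shift or a turn outside -1 to 1 is refused whole. A call with a gripper value outside its range is refused whole. The fingers move at their own pace and stop on an object; the grip force is fixed at half the most. Time passes only in rows, so rows that do not move let the fingers close. It gives the time, the measured TCP pose, the force, the opening and the grip force at its end, in the units of the state.
- arm.sense(): the state, without advancing time (a new reading comes with each control period).
- arm.capture(name): name is "scene" or "top" or "wrist"; returns the picture (400x640x3 uint8, blue, green, red); there is no depth.
- arm.get_calibration(name): a dict with "camera_matrix" (3x3 intrinsics, pixels), "k1" (the pictures are not rectified: a ray, as slopes to the right and down, at radius r is drawn at 1 + k1 r^2 times it, then the intrinsics apply), "T" (4x4, takes a point from camera to world coordinates). Camera axes: x right, y down, z forward; pixel columns grow to the right and rows downward; lengths in m; the calibration is good to about 2 mm. A picture is of the moment at which its call begins: read the wrist's pose just before it. get_calibration takes no time and is no camera call; for the wrist camera it gives the pose at the moment of the call.
- arm.finish_job(): hands the job in; it is judged then, once.
Trained networks look in the newest picture that a camera, given by its name, has taken for a name from the list of things; names that differ only in an ending like _2 or _b are one class to them, and where a whole thing is asked for, a point or a joint stands for the part that bears it (a point fixed in the world has none). Each returns a list of dicts, best first, with "conf" (0 to 1); they miss things now and then, are a little off and sometimes report something else, mostly with a low value. They report only what shows in the picture. A call takes as long as a camera call.
- arm.recognise(camera, label): "extent" ([left, top, right, bottom] in pixels, round what is visible of it).
The state is a dict: "time": time; "joints": joint angles; "dq": joint speeds; "joint_torque": joint torques, N m; "position": TCP position; "tcp_rot": TCP orientation; "force": force on the tool from outside, world axes, zero at the start; "wrist_torque": the same for the moment, N m; "gripper_width": finger opening in m; "gripper_force": force on a finger pad.
Only numpy, scipy, OpenCV 4.12 (cv2) and the standard library are available. Lean on these libraries where they do the work, as an engineer would, in place of code of your own. Each camera call takes 0.05 s, during which the arm holds its last target. There are 200 camera calls.

## Working session

There is one attempt and no reset: what is moved stays moved. The work goes in short steps, Python scripts to look and compute and a tool call to move; the robot and the scene stay as the last step left them, time stands still between calls to the robot, and variables do not carry over. Pictures are saved under pics/ and viewed, at most 14 in all, crops included, and the job is handed in when it is done.

Besides the shell and the picture viewer there is one more tool, called after "Request:" as name(argument=value, ...) on one line, values as JSON. play_rows: Moves the arm, as the interface text tells. Its arguments: {"type":"object","properties":{"steps":{"type":"array","items":{"type":"array"}}},"required":["steps"]}

```bash
ls; mkdir -p pics
cat > h.py <<'E'
import numpy as np, cv2
from cell import arm
def cap(n,f=None):
    c=arm.get_calibration(n); im=arm.capture(n)
    if f: cv2.imwrite('pics/'+f,im)
    return im,c
def ray(c,u,v):
    K=np.array(c["camera_matrix"]);T=np.array(c["T"])
    d=np.array([(u-K[0,2])/K[0,0],(v-K[1,2])/K[1,1]]);s=d.copy()
    for _ in range(20): s=d/(1+c["k1"]*(s@s))
    return T[:3,3],T[:3,:3]@np.array([s[0],s[1],1])
def onz(c,u,v,z):
    o,d=ray(c,u,v); return o+d*(z-o[2])/d[2]
def proj(c,p):
    K=np.array(c["camera_matrix"]);T=np.array(c["T"]); q=T[:3,:3].T@(np.array(p)-T[:3,3]); s=q[:2]/q[2]; s=s*(1+c["k1"]*(s@s))
    return K[:2,:2]@s+K[:2,2]
def st():
    s=arm.sense(); np.set_printoptions(precision=4,suppress=True)
    print(s["time"],s["position"],"\n",np.array(s["tcp_rot"]),s["joints"],s["force"],s["gripper_width"],s["gripper_force"])
E
python3 - <<'E'
from h import *
st()
for n in ["top","scene"]:
    im,c=cap(n,n+"0.png"); print(n,np.array(c["T"]),c["camera_matrix"],c["k1"])
    for l in ["mat","pan","pan_handle","sleeve_tall","sleeve_mid","sleeve_short","holder","brush","phone","plug_gauge"]:
        print(l,[(np.round(r["extent"]).tolist(),round(r["conf"],2)) for r in arm.recognise(n,l)][:3])
E
```

```text
pics
0.0 [ 0.1629 -0.525   0.2307] 
 [[ 0.9551  0.2962 -0.0002]
 [ 0.2962 -0.9551  0.0015]
 [ 0.0003 -0.0015 -1.    ]] [-1.4853  0.3812  1.2983 -0.      1.4636 -0.2153] [ 0.0274  0.2887 -0.25  ] 0.0853294520239122 0.0
top [[ 0.0287 -0.9779  0.2071  0.4215]
 [-0.9996 -0.029   0.0016  0.0265]
 [ 0.0044 -0.207  -0.9783  1.0427]
 [ 0.      0.      0.      1.    ]] [[385.1241   0.     320.3002]
 [  0.     385.1241 199.6215]
 [  0.       0.       1.    ]] -0.025583075250463414
mat [([290.0, 190.0, 389.0, 287.0], 0.94), ([269.0, 129.0, 328.0, 178.0], 0.59)]
pan [([410.0, 214.0, 487.0, 289.0], 0.68)]
pan_handle []
sleeve_tall [([179.0, 208.0, 212.0, 233.0], 0.53)]
sleeve_mid [([177.0, 206.0, 211.0, 234.0], 0.7)]
sleeve_short [([231.0, 250.0, 265.0, 279.0], 0.62)]
holder [([243.0, 196.0, 272.0, 226.0], 0.6)]
brush [([242.0, 197.0, 265.0, 221.0], 0.63)]
phone [([270.0, 132.0, 329.0, 178.0], 0.87)]
plug_gauge [([368.0, 144.0, 383.0, 166.0], 0.52), ([238.0, 196.0, 267.0, 219.0], 0.45)]
scene [[-0.5484  0.6912 -0.4705  1.1887]
 [ 0.8361  0.4628 -0.2946  0.3811]
 [ 0.0141 -0.555  -0.8317  1.1629]
 [ 0.      0.      0.      1.    ]] [[446.4329   0.     319.3124]
 [  0.     446.4329 199.1376]
 [  0.       0.       1.    ]] -0.12076634454948237
mat [([268.0, 161.0, 376.0, 250.0], 0.92), ([372.0, 213.0, 386.0, 246.0], 0.35)]
pan [([208.0, 119.0, 291.0, 189.0], 0.78)]
pan_handle [([207.0, 124.0, 289.0, 190.0], 0.57)]
sleeve_tall []
sleeve_mid [([415.0, 248.0, 443.0, 282.0], 0.74), ([374.0, 214.0, 388.0, 244.0], 0.63), ([246.0, 222.0, 260.0, 246.0], 0.24)]
sleeve_short [([389.0, 200.0, 416.0, 231.0], 0.76)]
holder [([364.0, 228.0, 389.0, 262.0], 0.85)]
brush [([371.0, 215.0, 385.0, 243.0], 0.79), ([246.0, 217.0, 259.0, 245.0], 0.6)]
phone [([277.0, 267.0, 337.0, 292.0], 0.94)]
plug_gauge [([244.0, 218.0, 261.0, 242.0], 0.81)]
```

Run:
```python
import cv2
a=cv2.imread('pics/top0.png')[110:310,150:520];b=cv2.imread('pics/scene0.png')[100:310,170:470]
a=cv2.resize(a,None,fx=2.1,fy=2.1);cv2.imwrite('pics/a.png',a);cv2.imwrite('pics/b.png',cv2.resize(b,None,fx=2.6,fy=2.6))
```

```text
(no output)
```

View pics/a.png

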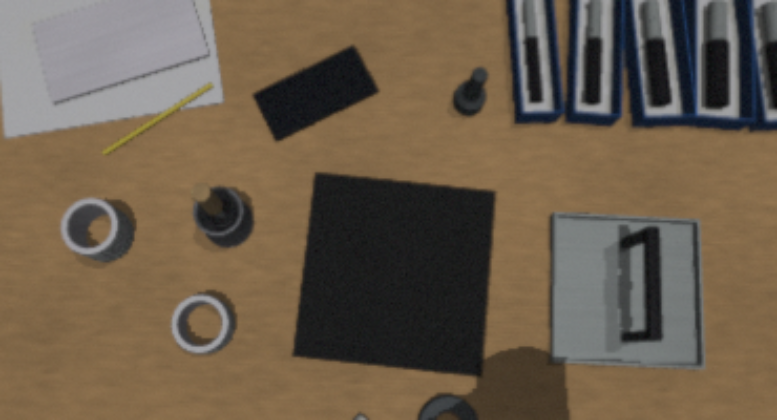

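View pics/b.png

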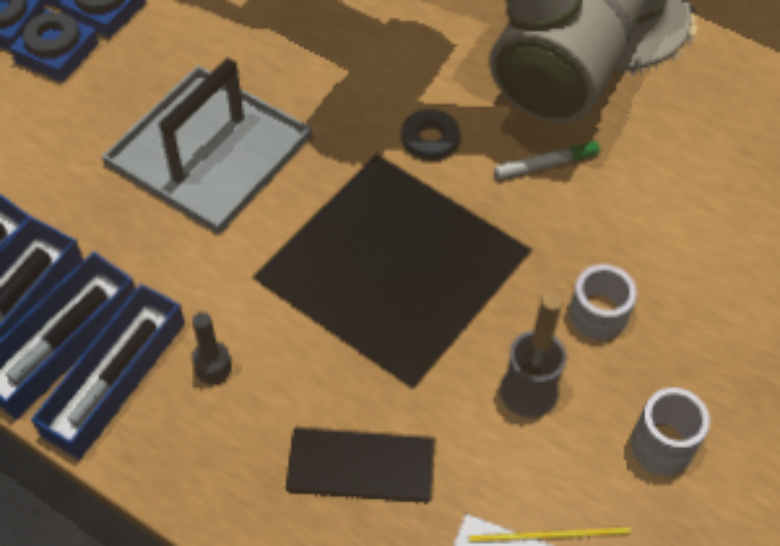

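```bash
cat >> h.py <<'E'
def tri(rays):
    A=np.zeros((3,3));b=np.zeros(3)
    for o,d in rays:
        d=d/np.linalg.norm(d);P=np.eye(3)-np.outer(d,d);A+=P;b+=P@o
    p=np.linalg.solve(A,b)
    return p,max(np.linalg.norm(np.cross(p-o,d/np.linalg.norm(d))) for o,d in rays)
E
python3 - <<'E'
from h import *
ct=arm.get_calibration("top");cs=arm.get_calibration("scene")
T=lambda x,y:ray(ct,150+(x-.5)/2.1,110+(y-.5)/2.1)
S=lambda x,y:ray(cs,170+(x-.5)/2.6,100+(y-.5)/2.6)
for n,a,b in [("big",(90,228),(676,420)),("short",(201.5,323.5),(605,292)),("brushtop",(201,195),(552,298)),("holdermouth",(219,212),(537,357)),
 ("mat1",(318,173),(413,386)),("mat2",(495,191),(255,276)),("mat3",(481,375),(377,154)),("mat4",(294,355),(530,250)),
 ("pan1",(551,213),(218,230)),("pan2",(701,219),(105,158)),("pan3",(703,367),(200,69)),("pan4",(551,361),(311,131)),
 ("handA",(651,228),(165,130)),("handB",(652,341),(232,66)), ("gauge",(479,74),(202,318))]:
    p,e=tri([T(*a),S(*b)]); print(n,p,round(e,4))
E
```

```text
big [0.56965576 0.35595042 0.06312762] 0.0004
short [0.45854257 0.21524325 0.04568049] 0.0013
brushtop [0.58943758 0.19674373 0.19205134] 0.0005
holdermouth [0.59193091 0.19695014 0.0756071 ] 0.0008
mat1 [ 6.60857671e-01  8.41902708e-02 -2.48968599e-04] 0.0025
mat2 [ 0.64288532 -0.14986012  0.00330601] 0.002
mat3 [ 0.40650624 -0.13187613  0.00193753] 0.0013
mat4 [ 0.42463924  0.10403691 -0.00158139] 0.001
pan1 [ 0.61577375 -0.2240292   0.00674705] 0.0002
pan2 [ 0.6108906  -0.4143544   0.01262116] 0.0041
pan3 [ 0.42312787 -0.40810261  0.01162694] 0.0027
pan4 [ 0.42649386 -0.21978658  0.00867479] 0.0003
handA [ 0.58298524 -0.31852188  0.10123764] 0.0013
handB [ 0.45202107 -0.31779135  0.09479018] 0.0003
gauge [ 0.76596145 -0.11466919  0.10948004] 0.0004
```

Request:
play_rows(steps=[[[0,0,-0.5],[0,0,0.72],85],[[0,0,-0.5],[0,0,0.72],85],[[0,0,-0.5],[0,0,0.72],85],[[0.97,-0.6,0],[0,0,0],85],[[0.97,-0.6,0],[0,0,0],85]])

```text
time: 1.6
position: [0.2222, -0.4906, 0.2766]
tcp_rot: [[1.0, -0.025, 0.0], [-0.025, -1.0, -0.001], [0.0, 0.001, -1.0]]
force: [0.1, -0.6, -0.2]
gripper_width: 0.085
gripper_force: 0.0
```

Request:
play_rows(steps=[[[0.97,-0.6,0],[0,0,0],85],[[0.97,-0.6,0],[0,0,0],85],[[0.97,-0.6,0],[0,0,0],85],[[0.97,-0.6,0],[0,0,0],85],[[0.97,-0.6,0],[0,0,0],85]])

```text
time: 2.1
position: [0.3706, -0.4032, 0.2764]
tcp_rot: [[1.0, -0.023, 0.0], [-0.023, -1.0, -0.0], [0.0, 0.0, -1.0]]
force: [0.5, -0.2, -0.5]
gripper_width: 0.0848
gripper_force: 0.0
```

Run:
```python
from h import *
st();im,c=cap("wrist","w1.png");st();print(np.array(c["T"]),c["camera_matrix"],c["k1"])
```

```text
2.1 [ 0.3706 -0.4032  0.2764] 
 [[ 0.9997 -0.0233  0.0001]
 [-0.0233 -0.9997 -0.0001]
 [ 0.0001  0.0001 -1.    ]] [-1.0437  0.3487  1.2164  0.      1.5763  0.5504] [ 0.4759 -0.1834 -0.5106] 0.0847720192556123 0.0
2.15 [ 0.374  -0.4007  0.2764] 
 [[ 0.9998 -0.0199  0.0019]
 [-0.0199 -0.9998  0.001 ]
 [ 0.0019 -0.001  -1.    ]] [-1.037   0.3492  1.2155  0.0022  1.5768  0.5537] [ 1.6245  3.6395 -1.57  ] 0.08485422065374414 0.0
[[-0.0235 -0.9617 -0.2733  0.4409]
 [-0.9997  0.0228  0.0057 -0.4041]
 [ 0.0008  0.2733 -0.9619  0.4179]
 [ 0.      0.      0.      1.    ]] [[287.6824   0.     317.9269]
 [  0.     287.6824 196.5261]
 [  0.       0.       1.    ]] -0.03080559968033478
```

View pics/w1.png

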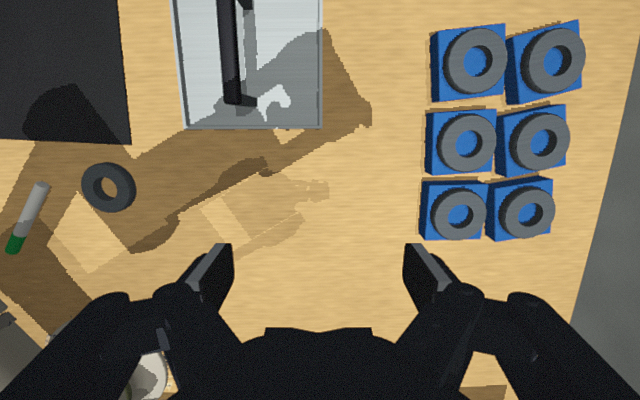

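Request:
play_rows(steps=[[[0.6,-1,0],[0,0,0],85],[[0.6,-1,0],[0,0,0],85],[[0.6,-1,0],[0,0,0],85],[[0,-1,0],[0,0,0],85],[[0,-1,0],[0,0,0],85]])

```text
time: 2.65
position: [0.4272, -0.2541, 0.2761]
tcp_rot: [[1.0, -0.023, -0.0], [-0.023, -1.0, 0.0], [-0.0, -0.0, -1.0]]
force: [1.4, -0.3, 0.7]
gripper_width: 0.0852
gripper_force: 0.0
```

Request:
play_rows(steps=[[[0,-1,0],[0,0,0],85],[[0,0,0],[0,0,0],85],[[0,0,0],[0,0,0],85]])

```text
time: 2.95
position: [0.4278, -0.2253, 0.2766]
tcp_rot: [[1.0, -0.022, 0.0], [-0.022, -1.0, -0.001], [0.0, 0.001, -1.0]]
force: [1.1, 0.8, 0.5]
gripper_width: 0.0847
gripper_force: 0.0
```

Run:
```python
from h import *
im,c=cap("wrist","w2.png");st()
np.save("w2c.npy",c,allow_pickle=True)
```

```text
3.0 [ 0.4278 -0.2259  0.2764] 
 [[ 0.9997 -0.0232  0.0002]
 [-0.0232 -0.9997 -0.0004]
 [ 0.0002  0.0004 -1.    ]] [-0.7311  0.2319  1.3846 -0.0002  1.5247  0.8629] [ 0.5007 -0.26   -0.9191] 0.08491340611002281 0.0
```

View pics/w2.png

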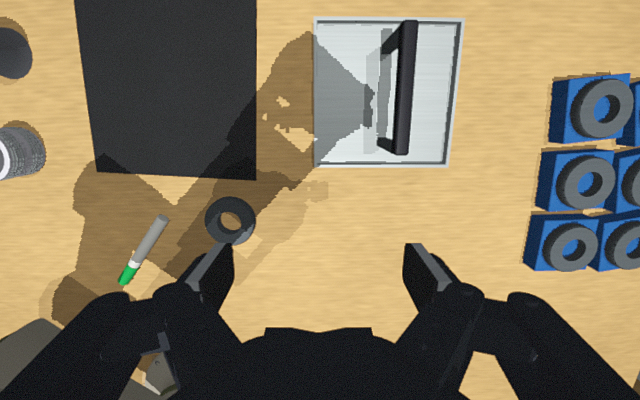

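Run:
```python
from h import *
c=np.load("w2c.npy",allow_pickle=True).item()
P=[onz(c,u,v,.018) for u,v in [(314,17),(465,17),(448,167),(314,167)]]
for p in P: print(p)
print("pan",sum(P)/4)
for u,v in [(397,20),(418,20),(393,154),(409,154)]: print("bar",onz(c,u,v,.112))
for u,v in [(97,172),(256,180),(75,0),(256,0)]: print("mat",onz(c,u,v,.004))
```

```text
[ 0.6161465  -0.22436617  0.018     ]
[ 0.61369032 -0.41323896  0.018     ]
[ 0.42368448 -0.40897823  0.018     ]
[ 0.42772678 -0.21947754  0.018     ]
pan [ 0.52031202 -0.31651522  0.018     ]
bar [ 0.58442221 -0.30385402  0.112     ]
bar [ 0.58420062 -0.32401738  0.112     ]
bar [ 0.45637543 -0.3054691   0.112     ]
bar [ 0.45603212 -0.32260106  0.112     ]
mat [0.42593636 0.10365828 0.004     ]
mat [ 0.40791738 -0.13326346  0.004     ]
mat [0.65214588 0.08454455 0.004     ]
mat [ 0.64176208 -0.15114684  0.004     ]
```

Request:
play_rows(steps=[[[0.79,0.74,0],[0,0,0],85],[[0.79,0.74,0],[0,0,0],85],[[0.79,0.74,0],[0,0,0],85],[[0.79,0.74,0],[0,0,0],85],[[0,0,0.5],[0,0,0],85]])

```text
time: 3.5
position: [0.5222, -0.3204, 0.2609]
tcp_rot: [[1.0, -0.026, 0.002], [-0.026, -1.0, -0.002], [0.002, 0.002, -1.0]]
force: [-0.2, -0.3, -0.5]
gripper_width: 0.0849
gripper_force: 0.0
```

Request:
play_rows(steps=[[[0,0,1],[0,0,0],85],[[0,0,1],[0,0,0],85],[[0,0,1],[0,0,0],85],[[0,0,0.5],[0,0,0],60],[[0,0,0],[0,0,0],50]])

```text
time: 4.0
position: [0.5194, -0.3169, 0.1536]
tcp_rot: [[1.0, -0.025, -0.004], [-0.025, -1.0, 0.003], [-0.004, -0.003, -1.0]]
force: [-0.2, 0.3, -0.3]
gripper_width: 0.0591
gripper_force: 0.0
```

Run:
```python
from h import *
im,c=cap("wrist","w3.png");st()
```

```text
4.05 [ 0.52   -0.3173  0.1555] 
 [[ 0.9997 -0.0244 -0.0015]
 [-0.0244 -0.9997  0.0012]
 [-0.0015 -0.0011 -1.    ]] [-0.7419  0.5442  1.2452 -0.0001  1.354   0.8533] [ 0.0638 -0.0785 -0.2147] 0.05085014124951903 0.0
```

View pics/w3.png

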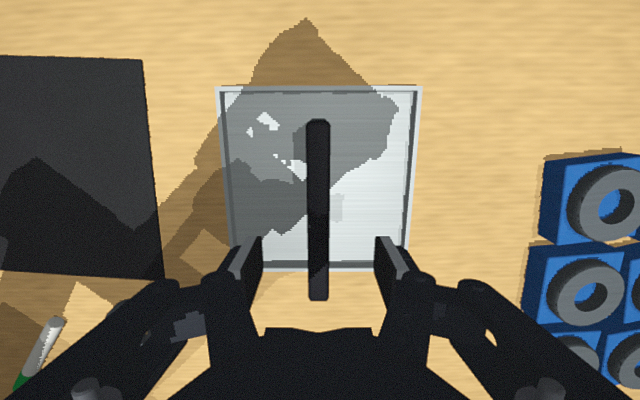

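Request:
play_rows(steps=[[[0,0,0.8],[0,0,0],50],[[0,0,0.8],[0,0,0],50],[[0,0,0.75],[0,0,0],50],[[0,0,0],[0,0,0],30],[[0,0,0],[0,0,0],10]])

```text
time: 4.55
position: [0.5209, -0.3173, 0.0872]
tcp_rot: [[1.0, -0.024, 0.001], [-0.024, -1.0, -0.001], [0.001, 0.001, -1.0]]
force: [-0.3, 0.1, 0.3]
gripper_width: 0.0214
gripper_force: 0.0
```

Request:
play_rows(steps=[[[0,0,0],[0,0,0],5],[[0,0,0],[0,0,0],5],[[0,0,0],[0,0,0],5],[[0,0,0],[0,0,0],5],[[0,0,0],[0,0,0],5]])

```text
time: 5.05
position: [0.5211, -0.3172, 0.0877]
tcp_rot: [[1.0, -0.023, 0.003], [-0.023, -1.0, -0.003], [0.003, 0.003, -1.0]]
force: [-0.5, -0.5, 6.4]
gripper_width: 0.015
gripper_force: 60.8
```

Request:
play_rows(steps=[[[0,0,-0.2],[0,0,0],5],[[0,0,-0.4],[0,0,0],5],[[0,0,-0.6],[0,0,0],5],[[0,0,-0.6],[0,0,0],5],[[0,0,-0.2],[0,0,0],5]])

```text
time: 5.55
position: [0.5209, -0.3166, 0.1482]
tcp_rot: [[1.0, -0.023, 0.002], [-0.023, -1.0, -0.002], [0.002, 0.002, -1.0]]
force: [-1.6, 0.5, -4.4]
gripper_width: 0.015
gripper_force: 59.3
```

Run:
```python
from h import *
im,c=cap("wrist","w4.png");st()
np.save("w4c.npy",c,allow_pickle=True)
```

```text
5.6 [ 0.5209 -0.3166  0.1481] 
 [[ 0.9997 -0.0231  0.0023]
 [-0.0231 -0.9997 -0.0021]
 [ 0.0024  0.002  -1.    ]] [-0.7402  0.5495  1.2584  0.0001  1.3306  0.8537] [ 1.0273 -0.0872 -2.7037] 0.014881586419525965 59.33255910873413
```

View pics/w4.png

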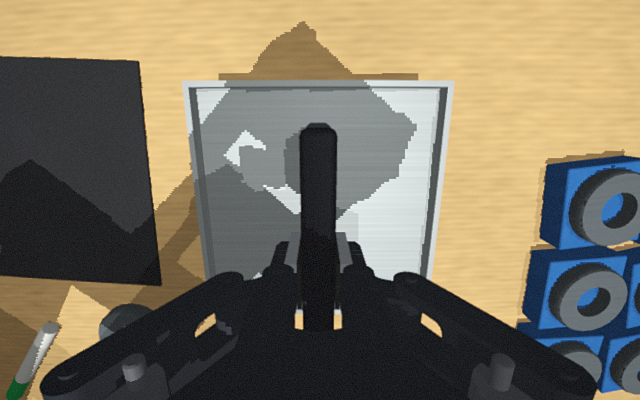

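Request:
play_rows(steps=[[[-0.09,-0.4,0],[0,0,0.37],5],[[-0.09,-0.7,0],[0,0,0],5],[[-0.09,-0.8,0],[0,0,0],5],[[0,-0.8,0],[0,0,0],5],[[0,-0.8,0],[0,0,0],5]])

```text
time: 6.1
position: [0.5195, -0.2099, 0.1451]
tcp_rot: [[0.997, -0.079, -0.001], [-0.079, -0.997, 0.001], [-0.001, -0.001, -1.0]]
force: [0.4, 0.3, -5.0]
gripper_width: 0.0151
gripper_force: 59.3
```

Request:
play_rows(steps=[[[0,-0.8,0],[0,0,0],5],[[0,-0.8,0],[0,0,0],5],[[0,-0.8,0],[0,0,0],5],[[0,-0.8,0],[0,0,0],5],[[0,-0.8,0],[0,0,0],5]])

```text
time: 6.6
position: [0.5289, -0.0903, 0.1452]
tcp_rot: [[0.997, -0.079, -0.001], [-0.079, -0.997, 0.001], [-0.001, -0.0, -1.0]]
force: [0.4, 0.1, -4.0]
gripper_width: 0.0151
gripper_force: 59.3
```

Request:
play_rows(steps=[[[0,-0.8,0],[0,0,0],5],[[0,-0.7,0],[0,0,0],5],[[0,-0.5,0],[0,0,0],5],[[0,-0.26,0],[0,0,0],5],[[0,0,0],[0,0,0],5]])

```text
time: 7.1
position: [0.5346, -0.0234, 0.1456]
tcp_rot: [[0.997, -0.078, -0.001], [-0.078, -0.997, 0.0], [-0.001, -0.0, -1.0]]
force: [-0.8, 0.2, -3.5]
gripper_width: 0.0144
gripper_force: 59.3
```

Request:
play_rows(steps=[[[0,0,0],[0,0,0],5]])

```text
time: 7.2
position: [0.5347, -0.0245, 0.1457]
tcp_rot: [[0.997, -0.079, -0.0], [-0.079, -0.997, -0.0], [-0.0, 0.0, -1.0]]
force: [0.3, -0.5, -3.5]
gripper_width: 0.015
gripper_force: 59.3
```

Run:
```python
from h import *
im,c=cap("wrist","w5.png");st()
np.save("w5c.npy",c,allow_pickle=True)
c4=np.load("w4c.npy",allow_pickle=True).item()
print(onz(c4,183,82,.0784),onz(c4,454,82,.0784))
t,_=cap("top","t5.png")
s,_=cap("scene","s5.png")
cv2.imwrite("pics/m5.png",np.vstack([cv2.resize(t[150:320,230:440],(600,486))[:300]*0+cv2.resize(t[150:320,230:440],(600,300)) if 0 else cv2.resize(t[165:315,240:440],(600,450))]))
```

```text
7.25 [ 0.5347 -0.0247  0.1458] 
 [[ 0.9969 -0.0793 -0.0001]
 [-0.0793 -0.9969 -0.0003]
 [-0.      0.0003 -1.    ]] [-0.2673  0.4341  1.4768 -0.0003  1.2307  1.383 ] [ 0.7885  0.3739 -3.0863] 0.014858029391830571 59.28268253803253
[ 0.616  -0.2248  0.0784] [ 0.6117 -0.4129  0.0784]
```

View pics/w5.png

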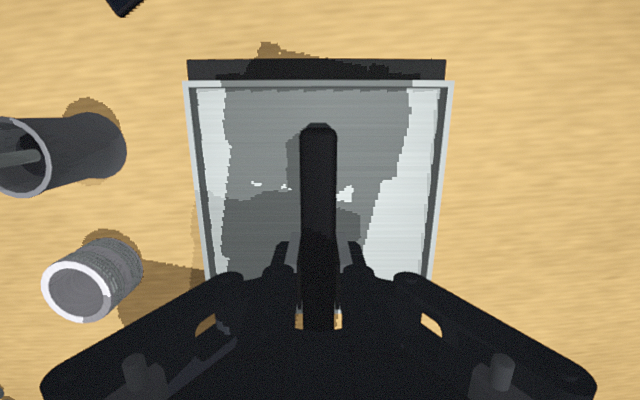

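Run:
```python
from h import *
c=np.load("w5c.npy",allow_pickle=True).item()
for u,v,z in [(187,59,.004),(446,59,.004),(183,82,.0761),(454,82,.0761)]: print(onz(c,u,v,z))
```

```text
[0.66390605 0.08557192 0.004     ]
[ 0.6452198 -0.1498566  0.004    ]
[0.634534   0.06195034 0.0761    ]
[ 0.61970533 -0.12518433  0.0761    ]
```

Request:
play_rows(steps=[[[0.06,-0.04,0.3],[0,0,0],5],[[0,0,0.7],[0,0,0],5],[[0,0,0.5],[0,0,0],5],[[0,0,0.2],[0,0,0],5],[[0,0,0.1],[0,0,0],5]])

```text
time: 7.85
position: [0.5361, -0.0229, 0.0917]
tcp_rot: [[0.997, -0.079, -0.002], [-0.079, -0.997, 0.0], [-0.002, -0.0, -1.0]]
force: [-10.1, 1.8, 19.2]
gripper_width: 0.0153
gripper_force: 62.6
```

Request:
play_rows(steps=[[[0,0,0.02],[0,0,0],5],[[0,0,0],[0,0,0],5]])

```text
time: 8.05
position: [0.5369, -0.023, 0.0917]
tcp_rot: [[0.997, -0.079, 0.001], [-0.079, -0.997, -0.0], [0.001, 0.0, -1.0]]
force: [-1.7, -1.0, -0.2]
gripper_width: 0.0143
gripper_force: 59.6
```

Release and rise, opening to 40 mm, then look.

Request:
play_rows(steps=[[[0,0,0],[0,0,0],40],[[0,0,0],[0,0,0],40],[[0,0,-0.5],[0,0,0],40],[[0,0,-1],[0,0,0],40],[[0,0,-1],[0,0,0],40]])

```text
time: 8.55
position: [0.5366, -0.0229, 0.1673]
tcp_rot: [[0.997, -0.079, 0.0], [-0.079, -0.997, 0.0], [0.0, -0.0, -1.0]]
force: [0.2, -0.1, -0.1]
gripper_width: 0.04
gripper_force: 0.0
```

Request:
play_rows(steps=[[[-0.8,-0.9,-1],[0,0,0],40],[[-0.8,-0.9,-1],[0,0,0],40],[[-0.8,-0.9,-1],[0,0,0],40],[[0,-0.9,0],[0,0,0],40],[[0,-0.9,0],[0,0,0],40]])

```text
time: 9.05
position: [0.4753, 0.1185, 0.258]
tcp_rot: [[0.997, -0.079, 0.004], [-0.079, -0.997, 0.0], [0.004, -0.0, -1.0]]
force: [-0.1, 0.5, -0.2]
gripper_width: 0.0401
gripper_force: 0.0
```

Request:
play_rows(steps=[[[0,0,0],[0,0,0],40],[[0,0,0],[0,0,0],40]])

```text
time: 9.25
position: [0.4754, 0.1174, 0.2564]
tcp_rot: [[0.997, -0.077, 0.0], [-0.077, -0.997, -0.0], [0.0, 0.0, -1.0]]
force: [-0.0, 0.4, -0.7]
gripper_width: 0.0401
gripper_force: 0.0
```

Run:
```python
from h import *
im,c=cap("wrist","w6.png");st()
np.save("w6c.npy",c,allow_pickle=True)
```

```text
9.3 [0.4755 0.1169 0.2562] 
 [[ 0.9969 -0.0786  0.0001]
 [-0.0786 -0.9969 -0.0003]
 [ 0.0002  0.0002 -1.    ]] [-0.0011  0.2559  1.4104 -0.0003  1.4752  1.6484] [ 0.1408  0.5069 -0.1842] 0.04012217513920426 0.0
```

View pics/w6.png

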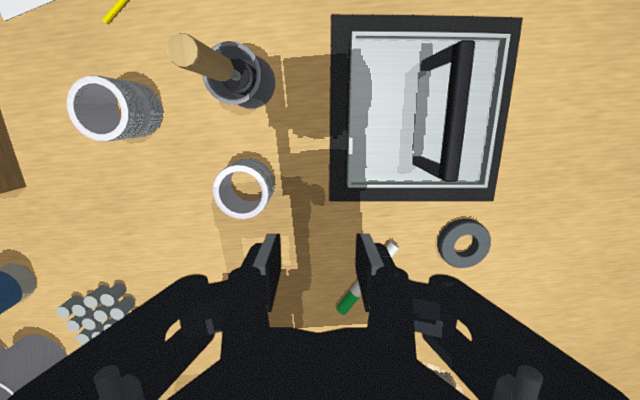

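```bash
cat >> h.py <<'E'
def rim(im,c,box,z):
    x0,y0,x1,y1=box; g=im[y0:y1,x0:x1].min(2); m=(g>185).astype(np.uint8)
    cs,_=cv2.findContours(m,cv2.RETR_EXTERNAL,cv2.CHAIN_APPROX_NONE); k=max(cs,key=lambda q:cv2.boundingRect(q)[2]*cv2.boundingRect(q)[3])
    k=cv2.convexHull(k)[:,0,:]; p=np.array([onz(c,u+x0,v+y0,z)[:2] for u,v in k])
    A=np.c_[2*p,np.ones(len(p))]; s=np.linalg.lstsq(A,(p**2).sum(1),rcond=None)[0]
    return s[:2],np.sqrt(s[2]+s[:2]@s[:2]),len(p),cv2.boundingRect(k)
def rect(c,q,z):
    P=np.array([onz(c,u,v,z)[:2] for u,v in q]); d=(P[0]+P[1]-P[2]-P[3])/2; e=(P[0]+P[3]-P[1]-P[2])/2
    return P.mean(0),np.degrees([np.arctan2(d[1],d[0]),np.arctan2(-e[0],e[1])]),np.linalg.norm(d),np.linalg.norm(e)
E
python3 - <<'E'
from h import *
c=np.load("w6c.npy",allow_pickle=True).item();im=cv2.imread("pics/w6.png")
print("mat",rect(c,[(331,14),(522,17),(495,201),(330,199)],.004));print("pan",rect(c,[(347,30),(510,34),(488,190),(346,187)],.022))
for z in [.075,.095]: print("mid",z,rim(im,c,(55,65,140,150),z))
for z in [.055,.075]: print("sh",z,rim(im,c,(200,150,280,230),z))
print("brush",onz(c,185,51,.196),"hold",onz(c,233,73,.085))
E
```

```text
mat (array([ 0.53622243, -0.02287228]), array([-3.92084547, -4.82451209]), np.float64(0.23662543486062385), np.float64(0.2381608004094094))
pan (array([ 0.53554053, -0.02064394]), array([-3.58560785, -5.31857323]), np.float64(0.19173244235888065), np.float64(0.19501033941057075))
mid 0.075 (array([0.57247108, 0.35346159]), np.float64(0.034236623303931596), 32, (12, 11, 61, 65))
mid 0.095 (array([0.57079608, 0.3385539 ]), np.float64(0.03211589665743294), 32, (12, 11, 61, 65))
sh 0.055 (array([0.46133138, 0.21581786]), np.float64(0.03418531984375956), 26, (13, 15, 55, 54))
sh 0.075 (array([0.46623686, 0.2098085 ]), np.float64(0.03219128785818748), 26, (13, 15, 55, 54))
brush [0.59247258 0.19510994 0.196     ] hold [0.59362911 0.19526922 0.085     ]
```

Request:
play_rows(steps=[[[-0.15,-0.86,0],[0,0,0],40],[[-0.15,-0.86,0],[0,0,0],40],[[-0.15,-0.86,0],[0,0,0],40],[[-0.15,-0.86,0],[0,0,0],40],[[-0.14,-0.85,0],[0,0,0],40]])

```text
time: 9.8
position: [0.4637, 0.2474, 0.2562]
tcp_rot: [[0.997, -0.08, 0.0], [-0.08, -0.997, -0.0], [0.0, 0.0, -1.0]]
force: [0.1, 0.1, -1.1]
gripper_width: 0.0398
gripper_force: 0.0
```

Request:
play_rows(steps=[[[0,0,0.6],[0,0,0],40],[[0,0,1],[0,0,0],40],[[0,0,1],[0,0,0],40],[[0,0,1],[0,0,0],40],[[0,0,0.9],[0,0,0],40]])

```text
time: 10.3
position: [0.4636, 0.2463, 0.1199]
tcp_rot: [[0.997, -0.08, -0.0], [-0.08, -0.997, -0.0], [-0.0, 0.0, -1.0]]
force: [1.2, -0.4, 0.5]
gripper_width: 0.0397
gripper_force: 0.0
```

Request:
play_rows(steps=[[[0,0,0],[0,0,0],40],[[0,0,0],[0,0,0],40]])

```text
time: 10.5
position: [0.464, 0.2468, 0.1219]
tcp_rot: [[0.997, -0.08, 0.0], [-0.08, -0.997, -0.0], [0.0, 0.0, -1.0]]
force: [0.8, -0.4, 0.9]
gripper_width: 0.0399
gripper_force: 0.0
```

Run:
```python
from h import *
im,c=cap("wrist","w7.png");st()
np.save("w7c.npy",c,allow_pickle=True)
```

```text
10.55 [0.4643 0.2471 0.1225] 
 [[ 0.9968 -0.0795  0.0019]
 [-0.0795 -0.9968  0.0005]
 [ 0.0019 -0.0007 -1.    ]] [ 0.2638  0.4462  1.5356 -0.      1.1578  1.9141] [0.6457 0.1476 0.6811] 0.039750483431971385 0.0
```

View pics/w7.png

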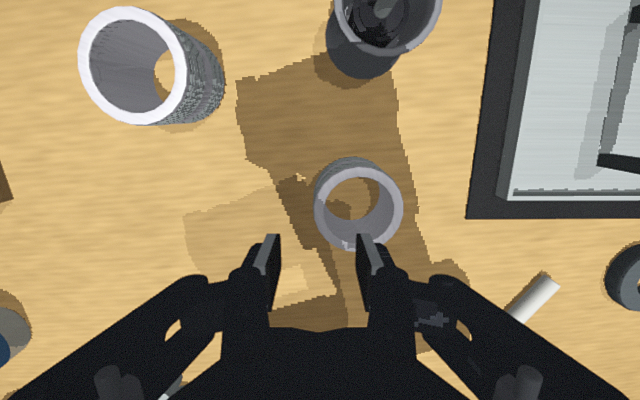

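Run:
```python
from h import *
c=np.load("w7c.npy",allow_pickle=True).item()
print(onz(c,359,207,.055),[onz(c,u,v,.055)[:2] for u,v in [(314,207),(404,207)]],proj(c,[.4643,.2471,.055]))
```

```text
[0.46432309 0.21610988 0.055     ] [array([0.46707321, 0.25025605]), array([0.46154815, 0.18181458])] [318.42513029 210.13267979]
```

Request:
play_rows(steps=[[[0,0,0.9],[0,0,0],40],[[0,0,0.9],[0,0,0],40],[[0,0,0.9],[0,0,0],40],[[0,0,0.4],[0,0,0],40],[[0.08,0,0.05],[0,0,0],40]])

```text
time: 11.05
position: [0.4659, 0.2472, 0.0268]
tcp_rot: [[0.997, -0.079, -0.001], [-0.079, -0.997, -0.0], [-0.001, 0.0, -1.0]]
force: [-0.3, -0.1, 1.6]
gripper_width: 0.0399
gripper_force: 0.0
```

Request:
play_rows(steps=[[[0,0,0],[0,0,0],20],[[0,0,0],[0,0,0],10],[[0,0,0],[0,0,0],3],[[0,0,0],[0,0,0],3],[[0,0,0],[0,0,0],3]])

```text
time: 11.55
position: [0.4666, 0.2474, 0.0282]
tcp_rot: [[0.997, -0.078, 0.003], [-0.078, -0.997, 0.001], [0.003, -0.001, -1.0]]
force: [-0.9, -0.8, 7.4]
gripper_width: 0.0079
gripper_force: 58.0
```

Request:
play_rows(steps=[[[0,0,-0.3],[0,0,0],3],[[0,0,-0.8],[0,0,0],3],[[0,0,-0.9],[0,0,0],3],[[0,0,-0.9],[0,0,0],3],[[0,0,-0.9],[0,0,0],3]])

```text
time: 12.05
position: [0.4654, 0.2472, 0.1424]
tcp_rot: [[0.997, -0.079, -0.0], [-0.079, -0.997, 0.0], [-0.0, -0.0, -1.0]]
force: [0.5, 0.2, -3.4]
gripper_width: 0.0074
gripper_force: 57.8
```

Run:
```python
from h import *
im,c=cap("wrist","w8.png");st()
np.save("w8c.npy",c,allow_pickle=True)
```

```text
12.1 [0.4672 0.2478 0.1467] 
 [[ 0.9969 -0.0784  0.0071]
 [-0.0784 -0.9969  0.0021]
 [ 0.007  -0.0026 -1.    ]] [0.2636 0.4199 1.4985 0.0001 1.2157 1.9128] [2.0001 0.9206 1.9838] 0.0076473052830129595 57.884290708898334
```

View pics/w8.png

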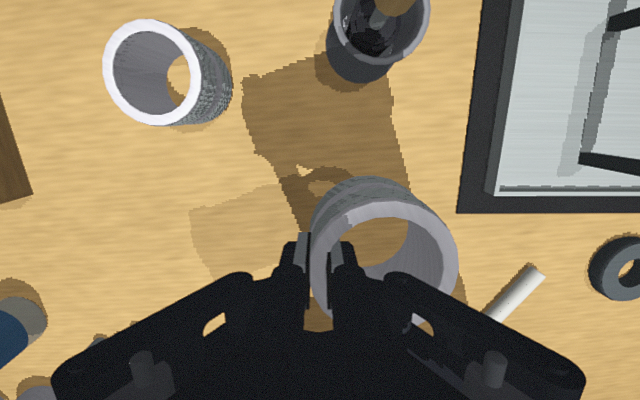

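Request:
play_rows(steps=[[[0.22,0.6,0],[0,0,0],3],[[0.22,0.9,0],[0,0,0],3],[[0.22,0.9,0],[0,0,0],3],[[0.22,0.9,0],[0,0,0],3],[[0.22,0.9,0],[0,0,0],3]])

```text
time: 12.6
position: [0.4885, 0.1181, 0.141]
tcp_rot: [[0.997, -0.078, -0.0], [-0.078, -0.997, 0.0], [-0.0, -0.0, -1.0]]
force: [0.2, -0.1, -2.8]
gripper_width: 0.0077
gripper_force: 57.8
```

Request:
play_rows(steps=[[[0.22,0.9,0],[0,0,0],3],[[0.19,0.69,0],[0,0,0],3],[[0,0.3,0],[0,0,0],3],[[0,0,0],[0,0,0],3],[[0,0,0],[0,0,0],3]])

```text
time: 13.1
position: [0.4962, 0.0623, 0.1408]
tcp_rot: [[0.997, -0.078, -0.0], [-0.078, -0.997, 0.0], [-0.0, -0.0, -1.0]]
force: [0.6, 0.1, -1.9]
gripper_width: 0.0079
gripper_force: 57.8
```

Run:
```python
from h import *
im,c=cap("wrist","w9.png");st()
np.save("w9c.npy",c,allow_pickle=True)
```

```text
13.15 [0.4962 0.0625 0.1408] 
 [[ 0.997  -0.0778 -0.0002]
 [-0.0778 -0.997   0.0003]
 [-0.0002 -0.0003 -1.    ]] [-0.1121  0.3849  1.5793  0.0003  1.1776  1.5365] [-0.3249  0.7564 -2.3694] 0.007701330279289797 57.7950419523404
```

View pics/w9.png

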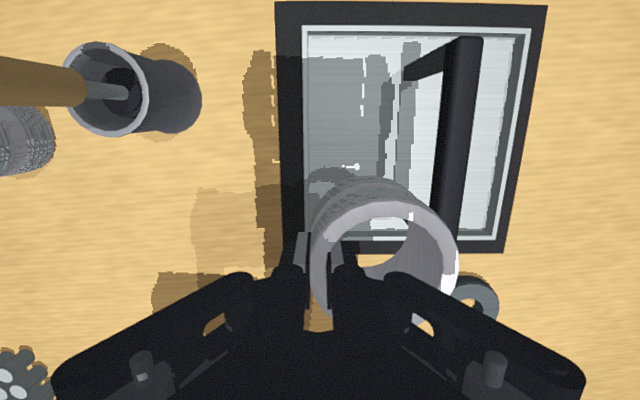

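Run:
```python
from h import *
c=np.load("w9c.npy",allow_pickle=True).item()
for q,z in [((301,25),.022),((532,27),.022),((500,242),.022),((275,2),.004),((548,6),.004),((503,253),.004)]: print(onz(c,*q,z))
```

```text
[0.63791892 0.06556331 0.022     ]
[ 0.62376995 -0.12456758  0.022     ]
[ 0.43108884 -0.11435496  0.022     ]
[0.66249485 0.08661652 0.004     ]
[ 0.64386939 -0.15004686  0.004     ]
[ 0.40831954 -0.13090299  0.004     ]
```

Request:
play_rows(steps=[[[0.03,0,0.7],[0,0,0],3],[[0,0,0.9],[0,0,0],3],[[0,0,0.9],[0,0,0],3],[[0,0,0.6],[0,0,0],3],[[0,0,0.25],[0,0,0],3]])

```text
time: 13.65
position: [0.4966, 0.0625, 0.0388]
tcp_rot: [[0.997, -0.077, -0.003], [-0.077, -0.997, 0.0], [-0.003, -0.0, -1.0]]
force: [-0.4, 0.3, -2.1]
gripper_width: 0.0079
gripper_force: 57.9
```

Request:
play_rows(steps=[[[0,0,0.08],[0,0,0],3],[[0,0,0.08],[0,0,0],3],[[0,0,0],[0,0,0],3]])

```text
time: 13.95
position: [0.498, 0.0617, 0.0364]
tcp_rot: [[0.997, -0.078, 0.002], [-0.078, -0.997, -0.0], [0.002, -0.0, -1.0]]
force: [-0.3, -0.1, -1.4]
gripper_width: 0.0076
gripper_force: 58.0
```

Request:
play_rows(steps=[[[0,0,0.04],[0,0,0],3],[[0,0,0],[0,0,0],14],[[0,0,0],[0,0,0],28],[[0,0,0],[0,0,0],34],[[0,0,-0.4],[0,0,0],34]])

```text
time: 14.45
position: [0.4969, 0.0614, 0.0455]
tcp_rot: [[0.997, -0.079, -0.002], [-0.079, -0.997, 0.0], [-0.002, -0.0, -1.0]]
force: [0.6, 0.3, 0.1]
gripper_width: 0.0339
gripper_force: 0.0
```

Request:
play_rows(steps=[[[0,0,-1],[0,0,0],34],[[0,0,-1],[0,0,0],34],[[0,0,-1],[0,0,0],34],[[0,-0.9,-1],[0,0,0],40],[[0,-0.9,-0.8],[0,0,0],40]])

```text
time: 14.95
position: [0.502, 0.1156, 0.1921]
tcp_rot: [[0.997, -0.08, 0.002], [-0.08, -0.997, -0.0], [0.002, -0.0, -1.0]]
force: [-0.3, 0.5, -0.8]
gripper_width: 0.0398
gripper_force: 0.0
```

Request:
play_rows(steps=[[[0,-0.9,0],[0,0,0],40],[[0,-0.9,0],[0,0,0],40],[[0,-0.9,0],[0,0,0],40],[[0,0,0],[0,0,0],40],[[0,0,0],[0,0,0],40]])

```text
time: 15.45
position: [0.5079, 0.1961, 0.19]
tcp_rot: [[0.997, -0.078, -0.0], [-0.078, -0.997, -0.0], [-0.0, 0.0, -1.0]]
force: [-0.5, 0.2, -0.9]
gripper_width: 0.0401
gripper_force: 0.0
```

Run:
```python
from h import *
im,c=cap("wrist","w10.png");st()
np.save("w10c.npy",c,allow_pickle=True)
for l in ["sleeve_tall","sleeve_mid","sleeve_short"]: print(l,[(np.round(r["extent"]).tolist(),round(r["conf"],2)) for r in arm.recognise("wrist",l)][:3])
```

```text
15.5 [0.508  0.1956 0.1901] 
 [[ 0.9969 -0.0786 -0.0003]
 [-0.0786 -0.9969 -0.0003]
 [-0.0003  0.0003 -1.    ]] [ 0.1502  0.4044  1.3839 -0.0003  1.3536  1.7997] [ 0.8728 -0.0748 -0.1027] 0.03993319232440429 0.0
sleeve_tall []
sleeve_mid [([96.0, 100.0, 202.0, 174.0], 0.76), ([415.0, 43.0, 628.0, 228.0], 0.41)]
sleeve_short [([432.0, 147.0, 521.0, 223.0], 0.69)]
```

View pics/w10.png

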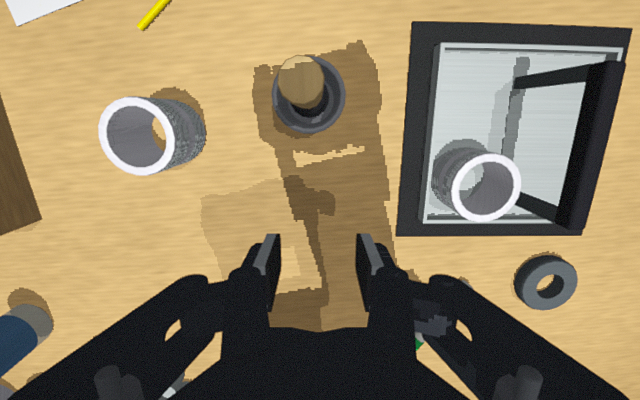

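Run:
```python
from h import *
c=np.load("w10c.npy",allow_pickle=True).item();im=cv2.imread("pics/w10.png")
print("mid",rim(im,c,(90,90,185,180),.075))
print("sh",rim(im,c,(448,148,526,226),.063))
print("pan",rect(c,[(439,43),(622,47),(584,223),(421,222)],.022))
print("brush",onz(c,300,81,.196),"hold",onz(c,308,94,.085))
```

```text
mid (array([0.57256552, 0.35370801]), np.float64(0.034244147055746105), 40, (8, 7, 77, 79))
sh (array([0.48802051, 0.02341777]), np.float64(0.047857660415277746), 13, (0, 0, 78, 75))
pan (array([ 0.53622296, -0.02172371]), array([-3.64139376, -4.63060797]), np.float64(0.18916367708092624), np.float64(0.19315493649702192))
brush [0.59309242 0.198146   0.196     ] hold [0.5950131  0.19803814 0.085     ]
```

Request:
play_rows(steps=[[[0,-0.92,0],[0,0,0],40],[[0,-0.92,0],[0,0,0],40],[[0,-0.92,0],[0,0,0],40],[[0,-0.92,0],[0,0,0],40],[[0.5,-0.92,0],[0,0,0],40]])

```text
time: 16.15
position: [0.5333, 0.3331, 0.1907]
tcp_rot: [[0.997, -0.079, -0.0], [-0.079, -0.997, -0.0], [-0.0, 0.0, -1.0]]
force: [1.2, -0.1, -0.7]
gripper_width: 0.0402
gripper_force: 0.0
```

Request:
play_rows(steps=[[[0.6,-0.92,0],[0,0,0],40],[[0.63,-0.93,0],[0,0,0],40],[[0,0,0.8],[0,0,0],40],[[0,0,0.8],[0,0,0],40],[[0,0,0],[0,0,0],40]])

```text
time: 16.65
position: [0.574, 0.3836, 0.1385]
tcp_rot: [[0.997, -0.079, -0.006], [-0.079, -0.997, -0.003], [-0.006, 0.003, -1.0]]
force: [1.4, 0.1, 0.3]
gripper_width: 0.0402
gripper_force: 0.0
```

Request:
play_rows(steps=[[[0,0,0],[0,0,0],40]])

```text
time: 16.75
position: [0.5754, 0.3843, 0.1428]
tcp_rot: [[0.997, -0.079, 0.0], [-0.079, -0.997, -0.0], [0.0, 0.0, -1.0]]
force: [1.2, 0.3, 0.8]
gripper_width: 0.0401
gripper_force: 0.0
```

Run:
```python
from h import *
im,c=cap("wrist","w11.png");st()
np.save("w11c.npy",c,allow_pickle=True)
for l in ["sleeve_mid"]: print(l,[(np.round(r["extent"]).tolist(),round(r["conf"],2)) for r in arm.recognise("wrist",l)][:3])
print(rim(im,c,(280,130,430,270),.075))
c0=np.load("w10c.npy",allow_pickle=True).item(); print("short",onz(c0,487,187,.063))
```

```text
16.8 [0.5757 0.3846 0.1437] 
 [[ 0.9968 -0.0793  0.0018]
 [-0.0793 -0.9968  0.0008]
 [ 0.0017 -0.0009 -1.    ]] [ 0.4184  0.6962  0.9848 -0.      1.4587  2.0686] [ 0.0143 -0.3769 -0.6886] 0.0396689801398294 0.0
sleeve_mid [([311.0, 152.0, 402.0, 252.0], 0.75)]
(array([0.567 , 0.3809]), np.float64(0.011283731209089456), 11, (33, 76, 17, 31))
short [0.4986 0.0326 0.063 ]
```

Run:
```python
from h import *
c=np.load("w11c.npy",allow_pickle=True).item()
print(onz(c,356.5,208,.075),onz(c,311,208,.075),proj(c,[.5757,.3846,.075]))
```

```text
[0.57471862 0.35546722 0.075     ] [0.57750471 0.39018107 0.075     ] [318.45956578 209.6795282 ]
```

Request:
play_rows(steps=[[[0,0,0.5],[0,0,0],40],[[0,0,0.6],[0,0,0],40],[[0,0,0],[0,0,0],40]])

```text
time: 17.15
position: [0.5745, 0.3844, 0.1084]
tcp_rot: [[0.997, -0.079, -0.002], [-0.079, -0.997, -0.001], [-0.002, 0.001, -1.0]]
force: [0.6, 1.0, -0.5]
gripper_width: 0.0403
gripper_force: 0.0
```

Request:
play_rows(steps=[[[0.05,0,0.7],[0,0,0],40],[[0,0,0.7],[0,0,0],40],[[0,0,0.5],[0,0,0],40],[[0,0,0.2],[0,0,0],40],[[0,0,0],[0,0,0],40]])

```text
time: 17.65
position: [0.5766, 0.3848, 0.0463]
tcp_rot: [[0.997, -0.079, -0.0], [-0.079, -0.997, -0.0], [-0.0, 0.0, -1.0]]
force: [0.8, -0.3, -0.6]
gripper_width: 0.0402
gripper_force: 0.0
```

Request:
play_rows(steps=[[[0,0,0],[0,0,0],20],[[0,0,0],[0,0,0],10],[[0,0,0],[0,0,0],3],[[0,0,0],[0,0,0],3],[[0,0,0],[0,0,0],3]])

```text
time: 18.15
position: [0.5771, 0.3848, 0.0476]
tcp_rot: [[0.997, -0.079, 0.002], [-0.079, -0.997, 0.001], [0.002, -0.001, -1.0]]
force: [-0.9, -1.7, 6.2]
gripper_width: 0.0081
gripper_force: 65.8
```

Request:
play_rows(steps=[[[0,0,-0.3],[0,0,0],3],[[0,0,-0.8],[0,0,0],3],[[0,0,-0.9],[0,0,0],3],[[0,0,-0.9],[0,0,0],3],[[0,0,-0.9],[0,0,0],3]])

```text
time: 18.65
position: [0.5761, 0.3847, 0.1612]
tcp_rot: [[0.997, -0.079, -0.001], [-0.079, -0.997, -0.0], [-0.001, 0.0, -1.0]]
force: [-0.8, 0.3, -2.9]
gripper_width: 0.0079
gripper_force: 65.8
```

Request:
play_rows(steps=[[[0,0,-0.9],[0,0,0],3],[[0,0,-0.9],[0,0,0],3],[[0,0,-0.8],[0,0,0],3],[[0,0,-0.6],[0,0,0],3],[[0,0,0],[0,0,0],3]])

```text
time: 19.15
position: [0.5769, 0.3851, 0.2591]
tcp_rot: [[0.997, -0.078, 0.004], [-0.078, -0.997, 0.002], [0.004, -0.003, -1.0]]
force: [-0.8, 0.5, -3.6]
gripper_width: 0.0078
gripper_force: 65.7
```

Request:
play_rows(steps=[[[0,0.5,-0.6],[0,0,0],3],[[0.1,0.8,-0.5],[0,0,0],3],[[0.1,0.9,0],[0,0,0],3],[[0.1,0.9,0],[0,0,0],3],[[0.1,0.9,0],[0,0,0],3]])

```text
time: 19.65
position: [0.5786, 0.2623, 0.2888]
tcp_rot: [[0.997, -0.079, -0.002], [-0.079, -0.997, -0.001], [-0.002, 0.001, -1.0]]
force: [0.1, 0.1, -4.4]
gripper_width: 0.0079
gripper_force: 65.9
```

Request:
play_rows(steps=[[[0.1,0.9,0],[0,0,0],3],[[0.1,0.9,0],[0,0,0],3],[[0.1,0.9,0],[0,0,0],3],[[0.1,0.9,0],[0,0,0],3],[[0.1,0.9,0],[0,0,0],3]])

```text
time: 20.15
position: [0.5827, 0.1266, 0.2888]
tcp_rot: [[0.997, -0.079, -0.002], [-0.079, -0.997, -0.0], [-0.002, 0.0, -1.0]]
force: [0.0, -0.4, -3.4]
gripper_width: 0.0075
gripper_force: 65.9
```

Request:
play_rows(steps=[[[0.1,0.9,0],[0,0,0],3],[[0.1,0.9,0],[0,0,0],3],[[0.1,0.65,0],[0,0,0],3],[[0,0,0.5],[0,0,0],3],[[0,0,0.8],[0,0,0],3]])

```text
time: 20.65
position: [0.5865, 0.053, 0.2507]
tcp_rot: [[0.997, -0.08, 0.002], [-0.08, -0.997, -0.0], [0.002, 0.0, -1.0]]
force: [0.1, -0.5, -2.9]
gripper_width: 0.0081
gripper_force: 65.9
```

Request:
play_rows(steps=[[[0,0,0.9],[0,0,0],3],[[0,0,0.9],[0,0,0],3],[[0,0,0.6],[0,0,0],3],[[0,0,0],[0,0,0],3],[[0,0,0],[0,0,0],3]])

```text
time: 21.15
position: [0.5865, 0.0541, 0.1788]
tcp_rot: [[0.997, -0.079, -0.0], [-0.079, -0.997, -0.0], [-0.0, 0.0, -1.0]]
force: [-0.2, 0.0, -2.2]
gripper_width: 0.008
gripper_force: 66.0
```

Run:
```python
from h import *
im,c=cap("wrist","w12.png");st()
np.save("w12c.npy",c,allow_pickle=True)
for l in ["sleeve_mid","sleeve_short","pan","holder","brush"]: print(l,[(np.round(r["extent"]).tolist(),round(r["conf"],2)) for r in arm.recognise("wrist",l)][:3])
```

```text
21.2 [0.5868 0.0541 0.1794] 
 [[ 0.9969 -0.0788  0.0014]
 [-0.0788 -0.9969 -0.0002]
 [ 0.0014  0.0001 -1.    ]] [-0.1088  0.4886  1.2723 -0.      1.3792  1.541 ] [-0.0042  0.1787 -1.9414] 0.007801848751210093 66.0172702849377
sleeve_mid [([309.0, 168.0, 460.0, 326.0], 0.75)]
sleeve_short [([343.0, 228.0, 373.0, 253.0], 0.63), ([179.0, 1.0, 332.0, 75.0], 0.18)]
pan [([302.0, 133.0, 490.0, 296.0], 0.78)]
holder [([119.0, 153.0, 223.0, 236.0], 0.95)]
brush [([18.0, 177.0, 182.0, 286.0], 0.61)]
```

Request:
play_rows(steps=[[[0.05,0,0.7],[0,0,0],3],[[0,0,0.9],[0,0,0],3],[[0,0,0.9],[0,0,0],3],[[0,0,0.9],[0,0,0],3],[[0,0,0.5],[0,0,0],3]])

```text
time: 21.95
position: [0.5874, 0.0544, 0.0594]
tcp_rot: [[0.997, -0.079, -0.002], [-0.079, -0.997, 0.0], [-0.002, -0.0, -1.0]]
force: [0.2, -0.3, -4.5]
gripper_width: 0.0078
gripper_force: 66.0
```

Request:
play_rows(steps=[[[0,0,0.12],[0,0,0],3],[[0,0,0.08],[0,0,0],3],[[0,0,0.03],[0,0,0],3],[[0,0,0],[0,0,0],3]])

```text
time: 22.35
position: [0.5884, 0.0545, 0.0556]
tcp_rot: [[0.997, -0.078, 0.002], [-0.078, -0.997, -0.0], [0.002, -0.0, -1.0]]
force: [-2.3, 1.2, 4.1]
gripper_width: 0.008
gripper_force: 66.7
```

Request:
play_rows(steps=[[[0,0,0],[0,0,0],14],[[0,0,0],[0,0,0],28],[[0,0,0],[0,0,0],34],[[0,0,-0.5],[0,0,0],34],[[0,0,-1],[0,0,0],34]])

```text
time: 22.85
position: [0.5872, 0.0543, 0.0981]
tcp_rot: [[0.997, -0.079, -0.004], [-0.079, -0.997, 0.0], [-0.004, -0.0, -1.0]]
force: [-0.8, -0.6, -0.1]
gripper_width: 0.0338
gripper_force: 0.0
```

Request:
play_rows(steps=[[[0,0,-1],[0,0,0],34],[[0,0,-1],[0,0,0],34],[[-0.8,0,-1],[0,0,0],60],[[-0.9,0,-1],[0,0,0],60],[[-0.9,-0.8,-0.9],[0,0,0],60]])

```text
time: 23.35
position: [0.5116, 0.0831, 0.2477]
tcp_rot: [[0.997, -0.081, 0.001], [-0.081, -0.997, -0.001], [0.001, 0.001, -1.0]]
force: [0.1, 1.1, -0.3]
gripper_width: 0.0598
gripper_force: 0.0
```

Request:
play_rows(steps=[[[-0.5,-0.8,0],[0,0,0],60],[[0,-0.4,0],[0,0,0],60],[[0,0,0],[0,0,0],60],[[0,0,0],[0,0,0],60]])

```text
time: 23.75
position: [0.5006, 0.121, 0.2457]
tcp_rot: [[0.997, -0.078, -0.001], [-0.078, -0.997, -0.0], [-0.001, 0.0, -1.0]]
force: [-0.1, 0.2, -0.7]
gripper_width: 0.0602
gripper_force: 0.0
```

Run:
```python
from h import *
im,c=cap("wrist","w13.png");st()
np.save("w13c.npy",c,allow_pickle=True)
for l in ["sleeve_mid","sleeve_short","pan","holder","brush"]: print(l,[(np.round(r["extent"]).tolist(),round(r["conf"],2)) for r in arm.recognise("wrist",l)][:3])
```

```text
23.8 [0.5007 0.1207 0.2456] 
 [[ 0.9969 -0.0791 -0.0011]
 [-0.0791 -0.9969 -0.0003]
 [-0.0011  0.0004 -1.    ]] [ 0.0066  0.3092  1.3649 -0.0003  1.4686  1.6566] [ 0.1325 -0.1361 -0.1619] 0.060104168280210334 0.0
sleeve_mid [([361.0, 55.0, 439.0, 124.0], 0.8)]
sleeve_short [([360.0, 142.0, 428.0, 208.0], 0.67)]
pan [([350.0, 50.0, 521.0, 206.0], 0.66)]
holder [([209.0, 65.0, 281.0, 130.0], 0.66)]
brush [([168.0, 70.0, 261.0, 119.0], 0.86), ([359.0, 143.0, 426.0, 206.0], 0.5)]
```

View pics/w13.png

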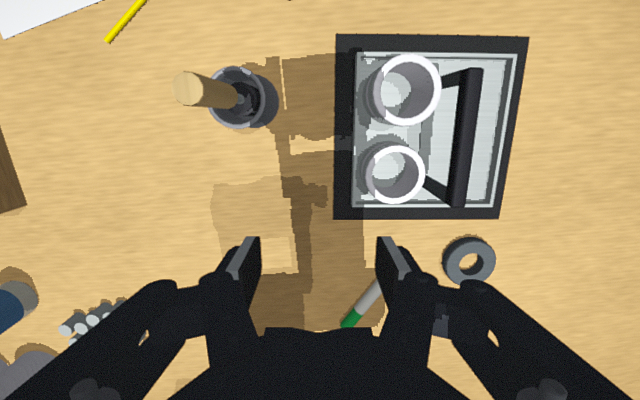

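Run:
```python
from h import *
c=np.load("w13c.npy",allow_pickle=True).item()
print("mid",onz(c,406.5,89.5,.083),"sh",onz(c,396,174,.063))
print("brushtop",onz(c,187,89,.196),"hold",onz(c,244,96,.085),"pan",rect(c,[(356,52),(518,54),(492,208),(352,206)],.022),"mat",rect(c,[(335,34),(529,37),(499,219),(333,218)],.004))
# handle/shank axis at height .11 (shank top)
print([onz(c,u,v,z) for u,v,z in [(240,97,.085),(230,95,.111)]])
for u in (0,): print(proj(c,[.592,.1965,.196]),proj(c,[.592,.1965,.111]),proj(c,[.592,.1965,.08]))
```

```text
mid [0.58838991 0.02569861 0.083     ] sh [0.49843773 0.03170655 0.063     ]
brushtop [0.5932655  0.19707709 0.196     ] hold [0.59478614 0.18810298 0.085     ] pan (array([ 0.53585458, -0.02208023]), array([-4.51255157, -4.93636063]), np.float64(0.1895624136351502), np.float64(0.1909686724838135)) mat (array([ 0.53595175, -0.0219147 ]), array([-4.26264147, -4.77163695]), np.float64(0.23589768423658478), np.float64(0.23840487790120818))
[array([0.59418012, 0.19223605, 0.085     ]), array([0.59467062, 0.1945703 , 0.111     ])]
[188.27398923  91.02085284] [228.37349732  98.24483875] [237.45389482  99.89572033]
```

Request:
play_rows(steps=[[[0.7,-0.68,0],[0,0,0],60],[[0.7,-0.68,0],[0,0,0],60],[[0.7,-0.68,0],[0,0,0],60],[[0.75,-0.7,0],[0,0,0],60],[[0,0,0],[0,0,0],60]])

```text
time: 24.55
position: [0.5936, 0.198, 0.2449]
tcp_rot: [[0.997, -0.078, -0.001], [-0.078, -0.997, 0.0], [-0.001, -0.0, -1.0]]
force: [0.2, -0.2, -1.3]
gripper_width: 0.0597
gripper_force: 0.0
```

Request:
play_rows(steps=[[[0,0,0.6],[0,0,0],60],[[0,0,0.9],[0,0,0],60],[[0,0,0.9],[0,0,0],60],[[0,0,0.7],[0,0,0],60],[[0,0,0.2],[0,0,0],60]])

```text
time: 25.05
position: [0.5906, 0.1959, 0.1451]
tcp_rot: [[0.997, -0.079, -0.004], [-0.079, -0.997, -0.001], [-0.004, 0.001, -1.0]]
force: [0.1, -0.8, 0.6]
gripper_width: 0.0598
gripper_force: 0.0
```

Request:
play_rows(steps=[[[0,0,0],[0,0,0],60],[[0,0,0],[0,0,0],60]])

```text
time: 25.25
position: [0.5923, 0.1965, 0.1486]
tcp_rot: [[0.997, -0.079, 0.002], [-0.079, -0.997, 0.0], [0.002, -0.0, -1.0]]
force: [0.3, 0.3, 0.6]
gripper_width: 0.0602
gripper_force: 0.0
```

Run:
```python
from h import *
im,c=cap("wrist","w14.png");st()
np.save("w14c.npy",c,allow_pickle=True)
for l in ["brush"]: print(l,[(np.round(r["extent"]).tolist(),round(r["conf"],2)) for r in arm.recognise("wrist",l)][:3])
for z in (.196,.166): print(proj(c,[.5935,.197,z]))
```

```text
25.3 [0.5923 0.1966 0.1488] 
 [[ 0.9969 -0.0787  0.0024]
 [-0.0787 -0.9969  0.0003]
 [ 0.0024 -0.0005 -1.    ]] [ 0.1311  0.5733  1.2111 -0.      1.3547  1.7807] [0.5935 0.4055 0.2609] 0.05969410841069935 0.0
brush [([288.0, 177.0, 343.0, 321.0], 0.7)]
[318.3346 302.8606]
[318.2388 263.941 ]
```

Request:
play_rows(steps=[[[0,0,0],[0,0,0],40],[[0,0,0],[0,0,0],25],[[0,0,0],[0,0,0],12],[[0,0,0],[0,0,0],12],[[0,0,0],[0,0,0],12]])

```text
time: 25.85
position: [0.592, 0.1968, 0.1478]
tcp_rot: [[0.997, -0.079, 0.001], [-0.079, -0.997, 0.0], [0.001, -0.0, -1.0]]
force: [-0.3, 1.1, 4.6]
gripper_width: 0.0203
gripper_force: 58.7
```

Request:
play_rows(steps=[[[0,0,0],[0,0,0],12],[[0,0,-0.3],[0,0,0],12],[[0,0,-0.7],[0,0,0],12],[[0,0,-0.9],[0,0,0],12],[[0,0,-0.9],[0,0,0],12]])

```text
time: 26.35
position: [0.5914, 0.1965, 0.2321]
tcp_rot: [[0.997, -0.079, -0.002], [-0.079, -0.997, -0.0], [-0.002, 0.001, -1.0]]
force: [-0.4, 0.7, -0.8]
gripper_width: 0.0209
gripper_force: 58.7
```

Request:
play_rows(steps=[[[0,0,-0.9],[0,0,0],12],[[0,0,-0.5],[0,0,0],12],[[0,0,-0.2],[0,0,0],12],[[0,0,0],[0,0,0],12],[[0,0,0],[0,0,0],12]])

```text
time: 26.85
position: [0.5915, 0.1966, 0.2781]
tcp_rot: [[0.997, -0.079, -0.002], [-0.079, -0.997, -0.0], [-0.002, 0.001, -1.0]]
force: [0.1, 0.0, -0.7]
gripper_width: 0.0208
gripper_force: 58.7
```

Run:
```python
from h import *
st()
R={}
for n in ["top","scene"]:
    im,c=cap(n,n+"15.png")
    for l in ["brush","sleeve_mid","sleeve_short","holder","phone","plug_gauge"]:
        print(n,l,[(np.round(r["extent"]).tolist(),round(r["conf"],2)) for r in arm.recognise(n,l)][:2])
a=cv2.imread("pics/scene15.png")[150:300,300:460];b=cv2.imread("pics/top15.png")[140:290,220:400]
cv2.imwrite("pics/m15.png",np.vstack([cv2.resize(a,(480,450),interpolation=2),cv2.resize(b,(480,400),interpolation=2)])[:850] if 0 else np.hstack([cv2.resize(a,(400,375),interpolation=2),cv2.resize(b,(400,375),interpolation=2)]))
```

```text
26.85 [0.5915 0.1966 0.2781] 
 [[ 0.9969 -0.0787 -0.0022]
 [-0.0787 -0.9969 -0.0004]
 [-0.0021  0.0005 -1.    ]] [ 0.1313  0.4914  0.9809 -0.0001  1.6715  1.7808] [ 0.0756  0.0396 -0.727 ] 0.020845148609762262 58.71358931064606
top brush [([251.0, 198.0, 261.0, 214.0], 0.47)]
top sleeve_mid [([308.0, 204.0, 332.0, 231.0], 0.67)]
top sleeve_short [([302.0, 238.0, 331.0, 266.0], 0.65), ([305.0, 204.0, 334.0, 231.0], 0.23)]
top holder []
top phone [([272.0, 131.0, 331.0, 179.0], 0.94)]
top plug_gauge [([367.0, 143.0, 384.0, 167.0], 0.54), ([290.0, 191.0, 388.0, 287.0], 0.25)]
scene brush [([277.0, 165.0, 367.0, 235.0], 0.6)]
scene sleeve_mid [([316.0, 196.0, 338.0, 227.0], 0.8)]
scene sleeve_short [([330.0, 177.0, 356.0, 207.0], 0.9)]
scene holder [([367.0, 231.0, 388.0, 263.0], 0.95)]
scene phone [([281.0, 262.0, 338.0, 291.0], 0.83)]
scene plug_gauge []
```

Request:
play_rows(steps=[[[0.06,0.6,0],[0,0,0],12],[[0.06,0.9,0],[0,0,0],12],[[0.06,0.9,0],[0,0,0],12],[[0.06,0.9,0],[0,0,0],12],[[0.06,0.9,0],[0,0,0],12]])

```text
time: 28.05
position: [0.5906, 0.0684, 0.2794]
tcp_rot: [[0.997, -0.079, 0.0], [-0.079, -0.997, -0.0], [0.0, 0.0, -1.0]]
force: [0.1, -0.2, -0.9]
gripper_width: 0.0208
gripper_force: 58.8
```

Request:
play_rows(steps=[[[0,0.9,0],[0,0,0],12],[[0,0.63,0],[0,0,0],12],[[0,0,0],[0,0,0],12],[[0,0,0.5],[0,0,0],12],[[0,0,0.4],[0,0,0],12]])

```text
time: 28.55
position: [0.5871, 0.0245, 0.252]
tcp_rot: [[0.997, -0.079, 0.0], [-0.079, -0.997, 0.0], [0.0, -0.0, -1.0]]
force: [-0.9, 0.1, -1.3]
gripper_width: 0.0204
gripper_force: 58.8
```

Request:
play_rows(steps=[[[0,0,0],[0,0,0],12],[[0,0,0],[0,0,0],12]])

```text
time: 28.75
position: [0.5873, 0.0248, 0.2528]
tcp_rot: [[0.997, -0.078, 0.0], [-0.078, -0.997, 0.0], [0.0, -0.0, -1.0]]
force: [-0.7, -0.4, -1.8]
gripper_width: 0.0205
gripper_force: 58.8
```

Run:
```python
from h import *
st()
P=[]
for n,(x0,y0) in [("wrist",(250,160)),("scene",(270,130)),("top",(260,160))]:
    im,c=cap(n,n+"16.png"); np.save(n+"16c.npy",c,allow_pickle=True)
    if n=="wrist": P.append(cv2.resize(im[150:390,230:430],(480,576),interpolation=2))
    else: P.append(cv2.resize(im[y0:y0+72*2,x0:x0+80*2][:108 if 0 else 144],(320,288),interpolation=2))
cv2.imwrite("pics/m16.png",np.hstack([P[0],np.vstack(P[1:])]))
```

```text
28.75 [0.5873 0.0248 0.2528] 
 [[ 0.9969 -0.0784  0.0003]
 [-0.0784 -0.9969  0.    ]
 [ 0.0003 -0.     -1.    ]] [-0.1591  0.4349  1.1472  0.0001  1.5592  1.4901] [-0.7136 -0.3729 -1.7739] 0.020465293714597356 58.82879376411438
```

View pics/m16.png

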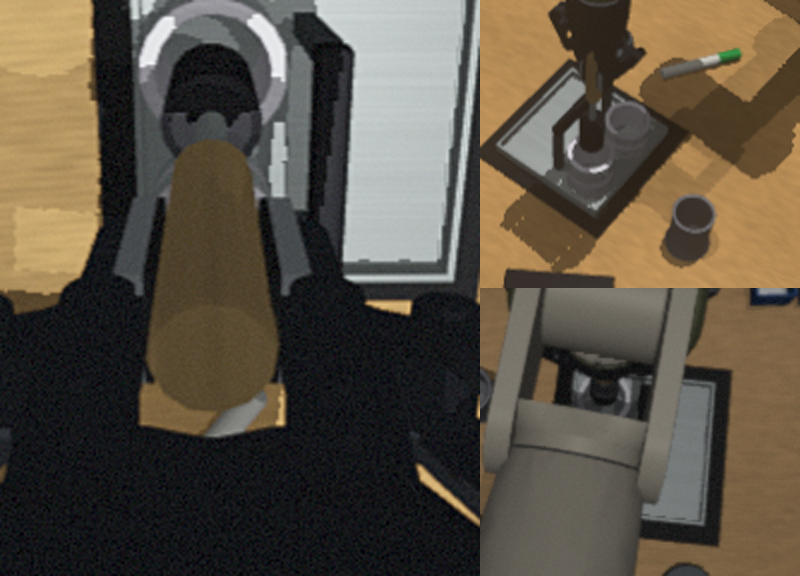

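Run:
```python
from h import *
W,S,T=[np.load(n+"16c.npy",allow_pickle=True).item() for n in ("wrist","scene","top")]
t=np.array([.5873,.0248,.111]); a=np.linspace(0,2*np.pi,60)
for n,c in (("wrist",W),("scene",S),("top",T)):
    D=np.array([proj(c,t+.018*np.array([np.cos(k),np.sin(k),0])) for k in a]); print(n,D.min(0),D.max(0),proj(c,t))
    E=np.array([proj(c,t+[0,0,.06]+.018*np.array([np.cos(k),np.sin(k),0])) for k in a]); print("  headtop",E.min(0),E.max(0))
im=cv2.imread("pics/wrist16.png").max(2)
for y in (172,180,190,200,210): print(y,im[y,285:355:2])
im=cv2.imread("pics/scene16.png").max(2)
for y in range(184,212,3): print(y,im[y,312:346])
```

```text
wrist [300.77270928 169.3049339 ] [336.27219997 203.78447858] [318.52743705 186.83141097]
  headtop [296.5800655  183.01910292] [340.842342   225.26685058]
scene [318.99185735 194.99245839] [331.71071779 205.58986786] [325.35091247 200.25254231]
  headtop [319.29060886 182.6712292 ] [332.53146926 193.50148744]
top [313.91160022 204.97581725] [328.55946828 219.4089742 ] [321.24084328 212.16375844]
  headtop [313.60356881 199.95860302] [329.22098506 215.30918603]
172 [ 94  82 214 232 234 209  87  89  83  86  79  20  21  24  20  23  27  25
  23  33  23  15  52  89  89  87  84  90 116 236 232 238 143 107 120]
180 [ 56  95 148 149 107  91  90  94  68  23  20  26  20  18  17  14  15  15
  15  24  27  24   0  24  13  90  96  93  84 212 236 236 132 117 115]
190 [ 45  85  81 112 112 115 100  39  15  29  26  17  26  22  24  17  38  30
  24  27  25  30  26  35  30  30  76  90 139 152 152 126  79 117 117]
200 [ 24  87  76  78  81  84  51  41  49  70  66  51  25  29  72  74  81  77
  82  62  18  55  71  73  74  61  48 127 114  79  98  98 100 115 115]
210 [ 17  77  75  78  82  80  83  53  36  54  
[... 830 characters left out ...]
62 158 154 162 109  82  42  42  40  40  40  42  41  40  40  40
  39  47  72  82  78  74  73  70  69  72  73  78  79  80  80  80]
202 [137 165 185 217 207 125  76  66  43  41  41  41  41  41  40  40  40  37
  41  51  77  77  81  83  82  81  77  74  72  73  69  72  72  71]
205 [126 142 216 203 110  79  78  78  77  69  61  51  43  42  44  46  49  62
  72  78  77  76  75  83  81  73  68  67  68  72  72  72  71  70]
208 [ 78 111 182 207 134  78  78  79  78  80  79  80  79  79  80  82  80  79
  79  78  77  76  76  84  83  75  73  70  72  70  71  71  70  69]
211 [ 64  78  77  99 112 113  98  84  79  77  77  76  76  75  75  77  80  79
  78  84 104  93  98 102  71  62  64  64  64  65  65  64  65  65]
```

Request:
play_rows(steps=[[[0,0,0.5],[0,0,0],12],[[0,0,0.8],[0,0,0],12],[[0,0,0.8],[0,0,0],12],[[0,0,0.7],[0,0,0],12],[[0,0,0.3],[0,0,0],12]])

```text
time: 29.4
position: [0.5868, 0.0247, 0.158]
tcp_rot: [[0.997, -0.079, -0.002], [-0.079, -0.997, 0.0], [-0.002, -0.0, -1.0]]
force: [0.3, 0.2, -1.1]
gripper_width: 0.0207
gripper_force: 58.8
```

Request:
play_rows(steps=[[[0,0,0.2],[0,0,0],12],[[0,0,0.08],[0,0,0],12],[[0,0,0],[0,0,0],12]])

```text
time: 29.7
position: [0.5876, 0.0246, 0.1515]
tcp_rot: [[0.997, -0.079, 0.001], [-0.079, -0.997, -0.0], [0.001, 0.0, -1.0]]
force: [0.5, 0.4, -1.0]
gripper_width: 0.0207
gripper_force: 58.8
```

Request:
play_rows(steps=[[[0,0,0.04],[0,0,0],12],[[0,0,0],[0,0,0],12]])

```text
time: 29.9
position: [0.5874, 0.0246, 0.1502]
tcp_rot: [[0.997, -0.079, 0.001], [-0.079, -0.997, -0.0], [0.001, 0.0, -1.0]]
force: [-0.6, 0.4, -0.9]
gripper_width: 0.0208
gripper_force: 58.8
```

Request:
play_rows(steps=[[[0,0,0.04],[0,0,0],12],[[0,0,0],[0,0,0],12]])

```text
time: 30.1
position: [0.5877, 0.0246, 0.1498]
tcp_rot: [[0.997, -0.079, 0.002], [-0.079, -0.997, -0.0], [0.002, 0.0, -1.0]]
force: [-1.0, 0.3, 5.0]
gripper_width: 0.0208
gripper_force: 59.8
```

Request:
play_rows(steps=[[[0,0,0.03],[0,0,0],12],[[0,0,0],[0,0,0],12]])

```text
time: 30.3
position: [0.588, 0.0246, 0.1497]
tcp_rot: [[0.997, -0.079, 0.004], [-0.079, -0.997, -0.001], [0.004, 0.0, -1.0]]
force: [-1.8, 0.6, 11.1]
gripper_width: 0.0206
gripper_force: 60.0
```

Request:
play_rows(steps=[[[0,0,-0.5],[0,0,0],12],[[0,0,-0.8],[0,0,0],12],[[0,0,-0.8],[0,0,0],12],[[0,0,-0.45],[0,0,0],12],[[0,0,0],[0,0,0],12]])

```text
time: 30.8
position: [0.5879, 0.0245, 0.2262]
tcp_rot: [[0.997, -0.079, 0.004], [-0.079, -0.997, -0.001], [0.004, 0.0, -1.0]]
force: [-0.2, 0.9, -1.2]
gripper_width: 0.0208
gripper_force: 59.1
```

Request:
play_rows(steps=[[[0,0,0],[0,0,0],12],[[0,0,0],[0,0,0],12]])

```text
time: 31.0
position: [0.5868, 0.0247, 0.223]
tcp_rot: [[0.997, -0.079, -0.002], [-0.079, -0.997, 0.0], [-0.002, -0.0, -1.0]]
force: [0.0, 0.3, -1.5]
gripper_width: 0.0207
gripper_force: 59.1
```

Request:
play_rows(steps=[[[0,0,0.5],[0,0,0],12],[[0,0,0.8],[0,0,0],12],[[0,0,0.7],[0,0,0],12],[[0,0,0.3],[0,0,0],12],[[0,0,0.15],[0,0,0],12]])

```text
time: 31.5
position: [0.587, 0.0246, 0.1497]
tcp_rot: [[0.997, -0.079, -0.002], [-0.079, -0.997, 0.0], [-0.002, -0.0, -1.0]]
force: [-1.8, 0.6, 18.9]
gripper_width: 0.0206
gripper_force: 61.1
```

Request:
play_rows(steps=[[[0,0,0.05],[0,0,0],12],[[0,0,0],[0,0,0],12]])

```text
time: 31.7
position: [0.5876, 0.0246, 0.1498]
tcp_rot: [[0.997, -0.079, 0.001], [-0.079, -0.997, -0.0], [0.001, 0.0, -1.0]]
force: [-0.2, -0.1, 0.5]
gripper_width: 0.0208
gripper_force: 59.3
```

Request:
play_rows(steps=[[[0,0,-0.5],[0,0,0],12],[[0,0,-0.9],[0,0,0],12],[[0,0,-0.9],[0,0,0],12],[[0,0,-0.9],[0,0,0],12],[[-0.4,0,-0.3],[0,0,0],12]])

```text
time: 32.2
position: [0.5763, 0.0253, 0.2568]
tcp_rot: [[0.997, -0.079, 0.005], [-0.079, -0.997, -0.001], [0.005, 0.0, -1.0]]
force: [-0.0, -1.0, -0.9]
gripper_width: 0.0209
gripper_force: 59.2
```

Request:
play_rows(steps=[[[-0.8,0,0],[0,0,0],12],[[-0.9,0,0],[0,0,0],12],[[-0.88,0,0],[0,0,0],12],[[0,0,0],[0,0,0],12],[[0,0,0],[0,0,0],12]])

```text
time: 32.7
position: [0.4976, 0.0317, 0.254]
tcp_rot: [[0.997, -0.079, 0.0], [-0.079, -0.997, -0.0], [0.0, 0.0, -1.0]]
force: [1.0, 0.7, -0.2]
gripper_width: 0.0206
gripper_force: 59.0
```

Run:
```python
from h import *
st()
for n in ("scene","wrist"):
    im,c=cap(n,n+"17.png")
    for l in ["sleeve_short","sleeve_mid","brush"]: print(n,l,[(np.round(r["extent"]).tolist(),round(r["conf"],2)) for r in arm.recognise(n,l)][:2])
    a=np.linspace(0,2*np.pi,60); t=np.array([.498,.032,.063])
    D=np.array([proj(c,t+.035*np.array([np.cos(k),np.sin(k),0])) for k in a]);print("rim pred",D.min(0),D.max(0))
    D=np.array([proj(c,t-[0,0,.055]+.035*np.array([np.cos(k),np.sin(k),0])) for k in a]);print("base pred",D.min(0),D.max(0))
g=cv2.imread("pics/wrist17.png").min(2)
for y in (150,160,170,180): print(y,g[y,270:370:2])
```

```text
32.7 [0.4976 0.0317 0.254 ] 
 [[ 0.9969 -0.0787  0.0002]
 [-0.0787 -0.9969 -0.0001]
 [ 0.0002  0.     -1.    ]] [-0.1742  0.2733  1.3922 -0.      1.4759  1.4753] [ 0.9773  0.6908 -0.2209] 0.02062212902572369 58.95283341407776
scene sleeve_short [([330.0, 181.0, 356.0, 210.0], 0.96)]
scene sleeve_mid [([315.0, 196.0, 338.0, 230.0], 0.89)]
scene brush [([340.0, 137.0, 353.0, 186.0], 0.62)]
rim pred [331.4296 180.2318] [354.6563 199.2989]
base pred [330.7809 190.5179] [353.2461 209.2426]
wrist sleeve_short [([289.0, 146.0, 349.0, 198.0], 0.59)]
wrist sleeve_mid [([285.0, 61.0, 350.0, 131.0], 0.81), ([290.0, 145.0, 348.0, 198.0], 0.39)]
wrist brush [([291.0, 167.0, 347.0, 323.0], 0.63)]
rim pred [288.3787 147.3056] [347.7768 205.5313]
base pred [292.3492 142.8065] [343.7185 193.5544]
150 [ 27  25  32  27  14  25  23 161 224 113 150 147 150 134 123 118  90  91
  91 107 147 169 171 172 171 171 171 164 147 120 101 101 102 122 105 110
 122  85  92  91  89 115 127 128 130 110   6  22  34  35]
160 [ 19  21  23  30  16  35  28  62 129  94 108  84 126 242 246 246 252 135
 120 120 121 122 126 120 126 122 122 125 110  92  84 128 252 245 246 248
 146  83  90  86  92 126 125 128 127  89   6  24  34  32]
170 [ 16  30  27  29  30  24  30  33 129 100 133 160 163 145  92  91  88  91
  92  78  31  18  24  10  22  17  18  24  62 119 125  89  91  91  90 160
 182 232 208  84 114 128 127 128 127  71  15  32  36  26]
180 [ 22  17  18   8  27  23  20  20  84  83 122 114 119  98  99 107  20  17
  19   2  19  14  16  25  26  18  28  20  25  22  17  13  71 103 102 110
 160 158 157  91  86  29  37  41  40  27  23  22  35  33]
```

Request:
play_rows(steps=[[[0,0,0.5],[0,0,0],12],[[0,0,0.8],[0,0,0],12],[[0,0,0.8],[0,0,0],12],[[0,0,0.7],[0,0,0],12],[[0,0,0.4],[0,0,0],12]])

```text
time: 33.6
position: [0.4977, 0.0317, 0.1565]
tcp_rot: [[0.997, -0.079, -0.002], [-0.079, -0.997, 0.0], [-0.002, -0.0, -1.0]]
force: [0.5, 1.0, -1.1]
gripper_width: 0.0207
gripper_force: 59.0
```

Request:
play_rows(steps=[[[0,0,0.18],[0,0,0],12],[[0,0,0.08],[0,0,0],12],[[0,0,0.03],[0,0,0],12],[[0,0,0],[0,0,0],12]])

```text
time: 34.0
position: [0.4984, 0.0316, 0.15]
tcp_rot: [[0.997, -0.079, 0.001], [-0.079, -0.997, -0.0], [0.001, 0.0, -1.0]]
force: [-0.7, 0.4, -1.2]
gripper_width: 0.0207
gripper_force: 59.0
```

Request:
play_rows(steps=[[[0,0,0.03],[0,0,0],12],[[0,0,0],[0,0,0],12]])

```text
time: 34.2
position: [0.4987, 0.0316, 0.1498]
tcp_rot: [[0.997, -0.079, 0.003], [-0.079, -0.997, -0.0], [0.003, 0.0, -1.0]]
force: [-0.7, 1.3, 5.9]
gripper_width: 0.0208
gripper_force: 59.6
```

Request:
play_rows(steps=[[[0,0,-0.4],[0,0,0],12],[[0,0,-0.7],[0,0,0],12],[[0,0,-0.5],[0,0,0],12],[[0,0,-0.3],[0,0,0],12],[[0,0,0],[0,0,0],12]])

```text
time: 34.7
position: [0.4985, 0.0316, 0.2066]
tcp_rot: [[0.997, -0.079, 0.002], [-0.079, -0.997, -0.0], [0.003, 0.0, -1.0]]
force: [0.2, 0.1, -0.8]
gripper_width: 0.0208
gripper_force: 59.2
```

Request:
play_rows(steps=[[[0,0,0],[0,0,0],12],[[0,0,0],[0,0,0],12]])

```text
time: 34.9
position: [0.4978, 0.0317, 0.2047]
tcp_rot: [[0.997, -0.079, -0.002], [-0.079, -0.997, 0.0], [-0.002, -0.0, -1.0]]
force: [0.2, -0.3, -0.7]
gripper_width: 0.0207
gripper_force: 59.2
```

Request:
play_rows(steps=[[[0,0,0.4],[0,0,0],12],[[0,0,0.7],[0,0,0],12],[[0,0,0.5],[0,0,0],12],[[0,0,0.2],[0,0,0],12],[[0,0,0.08],[0,0,0],12]])

```text
time: 35.4
position: [0.4984, 0.0316, 0.1498]
tcp_rot: [[0.997, -0.079, 0.001], [-0.079, -0.997, -0.0], [0.001, -0.0, -1.0]]
force: [-4.0, 1.3, 22.4]
gripper_width: 0.0205
gripper_force: 60.7
```

Request:
play_rows(steps=[[[0,0,0.03],[0,0,0],12],[[0,0,0],[0,0,0],12]])

```text
time: 35.6
position: [0.4984, 0.0317, 0.1498]
tcp_rot: [[0.997, -0.078, 0.002], [-0.078, -0.997, -0.0], [0.002, 0.0, -1.0]]
force: [-3.1, 0.4, 13.1]
gripper_width: 0.0207
gripper_force: 60.6
```

Request:
play_rows(steps=[[[0,0,-0.5],[0,0,0],12],[[0,0,-0.9],[0,0,0],12],[[0,0,-0.9],[0,0,0],12],[[0,0,-0.9],[0,0,0],12],[[0,0,-0.9],[0,0,0],12]])

```text
time: 36.1
position: [0.498, 0.0317, 0.2726]
tcp_rot: [[0.997, -0.079, 0.0], [-0.079, -0.997, -0.0], [0.0, 0.0, -1.0]]
force: [-0.5, -0.2, -1.6]
gripper_width: 0.0207
gripper_force: 59.0
```

Request:
play_rows(steps=[[[0.2,-0.5,-0.25],[0,0,0],12],[[0.4,-0.9,0],[0,0,0],12],[[0.4,-0.9,0],[0,0,0],12],[[0.45,-0.9,0],[0,0,0],12],[[0.45,-0.9,0],[0,0,0],12]])

```text
time: 36.6
position: [0.5651, 0.1509, 0.2789]
tcp_rot: [[0.997, -0.079, 0.0], [-0.079, -0.997, -0.0], [0.0, 0.0, -1.0]]
force: [0.9, -0.3, -0.9]
gripper_width: 0.0207
gripper_force: 58.9
```

Request:
play_rows(steps=[[[0.4,-0.8,0],[0,0,0],12],[[0.3,-0.5,0],[0,0,0],12],[[0.1,-0.31,0],[0,0,0],12],[[0,0,0],[0,0,0],12],[[0,0,0],[0,0,0],12]])

```text
time: 37.1
position: [0.5921, 0.1956, 0.2788]
tcp_rot: [[0.997, -0.079, -0.0], [-0.079, -0.997, -0.0], [-0.0, 0.0, -1.0]]
force: [-0.4, 0.6, -1.3]
gripper_width: 0.0209
gripper_force: 58.8
```

Run:
```python
from h import *
st(); p=arm.sense()["position"]
im,c=cap("scene","s18.png")
for l in ["holder","brush"]: print(l,[(np.round(r["extent"]).tolist(),round(r["conf"],2)) for r in arm.recognise("scene",l)][:2])
a=np.linspace(0,2*np.pi,60)
def bb(x,y,z,r):
    D=np.array([proj(c,np.array([x,y,z])+r*np.array([np.cos(k),np.sin(k),0])) for k in a]);return D.min(0).round(1),D.max(0).round(1)
print("tip",bb(p[0],p[1],p[2]-.1418,.018))
for h in [(.5925,.1962),(.595,.195)]: print("hold",h,bb(*h,.085,.031),bb(*h,0,.031))
wi,c=cap("wrist","w18.png")
for l in ["holder","brush"]: print(l,[(np.round(r["extent"]).tolist(),round(r["conf"],2)) for r in arm.recognise("wrist",l)][:2])
print("tip",bb(p[0],p[1],p[2]-.1418,.018))
for h in [(.5925,.1962),(.595,.195)]: print("hold",h,bb(*h,.085,.031))
```

```text
37.1 [0.5921 0.1956 0.2788] 
 [[ 0.9969 -0.0787 -0.0002]
 [-0.0787 -0.9969 -0.0003]
 [-0.0002  0.0003 -1.    ]] [ 0.1296  0.4907  0.9803 -0.0002  1.6708  1.7792] [-0.3604  0.6494 -1.2559] 0.020928684333866646 58.828012347221375
holder [([363.0, 232.0, 392.0, 259.0], 0.81)]
brush [([375.0, 182.0, 390.0, 234.0], 0.65)]
tip (array([371.6, 220. ]), array([385.1, 231.6]))
hold (0.5925, 0.1962) (array([365. , 225.8]), array([387.3, 245.4])) (array([362. , 240.3]), array([383.1, 259.1]))
hold (0.595, 0.195) (array([364.1, 226.2]), array([386.5, 245.9])) (array([361.3, 240.7]), array([382.4, 259.6]))
holder []
brush [([291.0, 168.0, 344.0, 323.0], 0.61), ([406.0, 197.0, 471.0, 258.0], 0.29)]
tip (array([300.5, 169.3]), array([336. , 203.7]))
hold (0.5925, 0.1962) (array([291.6, 149.8]), array([343.7, 200.9]))
hold (0.595, 0.195) (array([292.4, 147.5]), array([344.6, 198.9]))
```

Request:
play_rows(steps=[[[0,0,0.5],[0,0,0],12],[[0,0,0.7],[0,0,0],12],[[0,0,0.6],[0,0,0],12],[[0,0,0.4],[0,0,0],12],[[0,0,0.3],[0,0,0],12]])

```text
time: 37.9
position: [0.5923, 0.1959, 0.203]
tcp_rot: [[0.997, -0.079, -0.0], [-0.079, -0.997, -0.0], [-0.0, 0.0, -1.0]]
force: [0.2, -0.4, -1.3]
gripper_width: 0.0207
gripper_force: 58.8
```

Request:
play_rows(steps=[[[0,0,0.4],[0,0,0],12],[[0,0,0.4],[0,0,0],12],[[0,0,0.4],[0,0,0],12],[[0,0,0.3],[0,0,0],12],[[0,0,0],[0,0,0],12]])

```text
time: 38.4
position: [0.5918, 0.1959, 0.1572]
tcp_rot: [[0.997, -0.079, -0.003], [-0.079, -0.997, -0.0], [-0.003, 0.001, -1.0]]
force: [-0.8, 0.2, -1.2]
gripper_width: 0.0207
gripper_force: 58.8
```

Request:
play_rows(steps=[[[0,0,0.2],[0,0,0],12],[[0,0,0.08],[0,0,0],12],[[0,0,0.04],[0,0,0],12],[[0,0,0],[0,0,0],12],[[0,0,0],[0,0,0],12]])

```text
time: 38.9
position: [0.5924, 0.1961, 0.1494]
tcp_rot: [[0.997, -0.079, 0.0], [-0.079, -0.997, 0.0], [0.0, -0.0, -1.0]]
force: [-0.2, -0.0, -1.0]
gripper_width: 0.0203
gripper_force: 58.8
```

Request:
play_rows(steps=[[[0,0,0.06],[0,0,0],12],[[0,0,0],[0,0,0],12],[[0,0,0],[0,0,0],12]])

```text
time: 39.2
position: [0.5926, 0.1961, 0.1478]
tcp_rot: [[0.997, -0.079, 0.001], [-0.079, -0.997, 0.0], [0.001, -0.0, -1.0]]
force: [0.4, -0.3, 2.9]
gripper_width: 0.0204
gripper_force: 59.3
```

Request:
play_rows(steps=[[[0,0,0],[0,0,0],24],[[0,0,0],[0,0,0],30],[[0,0,0],[0,0,0],45],[[0,0,0],[0,0,0],55],[[0,0,0],[0,0,0],55]])

```text
time: 39.7
position: [0.5923, 0.196, 0.1473]
tcp_rot: [[0.997, -0.079, -0.0], [-0.079, -0.997, -0.0], [-0.0, 0.0, -1.0]]
force: [0.1, -0.5, -1.1]
gripper_width: 0.0552
gripper_force: 0.0
```

Request:
play_rows(steps=[[[0,0,-0.5],[0,0,0],55],[[0,0,-0.9],[0,0,0],55],[[0,0,-0.9],[0,0,0],55],[[0,0,-0.9],[0,0,0],55],[[0,0,-0.9],[0,0,0],55]])

```text
time: 40.2
position: [0.5922, 0.196, 0.2714]
tcp_rot: [[0.997, -0.079, -0.0], [-0.079, -0.997, 0.0], [-0.0, 0.0, -1.0]]
force: [0.9, -0.1, 0.3]
gripper_width: 0.055
gripper_force: 0.0
```

Request:
play_rows(steps=[[[-0.9,0,0],[0,0,0],55],[[-0.9,0,0],[0,0,0],55],[[-0.9,0,0],[0,0,0],55],[[-0.9,0,0],[0,0,0],55],[[-0.8,0,0],[0,0,0],55]])

```text
time: 40.7
position: [0.4594, 0.2065, 0.2704]
tcp_rot: [[0.997, -0.078, 0.0], [-0.078, -0.997, 0.0], [0.0, -0.0, -1.0]]
force: [0.4, 0.1, -0.2]
gripper_width: 0.0549
gripper_force: 0.0
```

Request:
play_rows(steps=[[[0,0,0],[0,0,0],55],[[0,0,0],[0,0,0],55]])

```text
time: 40.9
position: [0.461, 0.2065, 0.2707]
tcp_rot: [[0.997, -0.078, 0.001], [-0.078, -0.997, 0.0], [0.001, -0.0, -1.0]]
force: [0.7, 0.1, 0.1]
gripper_width: 0.0548
gripper_force: 0.0
```

Run:
```python
from h import *
st()
for n in ("wrist","scene","top"):
    im,c=cap(n,n+"19.png")
    for l in ["holder","brush","sleeve_mid","sleeve_short","pan","mat","phone","plug_gauge"]: print(n,l,[(np.round(r["extent"]).tolist(),round(r["conf"],2)) for r in arm.recognise(n,l)][:2])
    a=np.linspace(0,2*np.pi,60)
    def bb(x,y,z,r):
        D=np.array([proj(c,np.array([x,y,z])+r*np.array([np.cos(k),np.sin(k),0])) for k in a]);return D.min(0).round(1),D.max(0).round(1)
    print("pred brushtop",bb(.5925,.196,.196,.011),"mid rim",bb(.587,.0245,.083,.035),"sh rim",bb(.498,.032,.063,.035))
```

```text
40.9 [0.461  0.2065 0.2707] 
 [[ 0.9969 -0.0784  0.001 ]
 [-0.0784 -0.9969  0.0001]
 [ 0.001  -0.0002 -1.    ]] [ 0.1864  0.2739  1.3428 -0.0001  1.5239  1.8356] [0.6534 0.1499 0.144 ] 0.05483909082145714 0.0
wrist holder [([291.0, 26.0, 346.0, 95.0], 0.71)]
wrist brush [([302.0, 4.0, 333.0, 80.0], 0.88)]
wrist sleeve_mid [([301.0, 0.0, 334.0, 82.0], 0.6)]
wrist sleeve_short [([416.0, 106.0, 488.0, 164.0], 0.66)]
wrist pan [([408.0, 17.0, 573.0, 170.0], 0.96)]
wrist mat [([392.0, 0.0, 584.0, 182.0], 0.59), ([405.0, 15.0, 576.0, 169.0], 0.41)]
wrist phone [([424.0, 13.0, 511.0, 87.0], 0.61)]
wrist plug_gauge []
pred brushtop (array([302.7,   2.2]), array([335.4,  38.2])) mid rim (array([448.2,  11. ]), array([513.7,  82.8])) sh rim (array([432.2, 102.2]), array([490.2, 161.7]))
scene holder [([361.0, 229.0, 389.0, 263.0], 0.97)]
scene brush [([370.0, 213.0, 384.0, 240.0], 0.82)]
scene sleeve_mid [([314.0, 196.0, 339.0, 228.0], 0.59)]
scene sleeve_short [([331.0, 178.0, 357.0, 210.0], 0.63)]
scene pan [([277.0, 166.0, 365.0, 237.0], 0.72)]
scene mat [([270.0, 160.0, 376.0, 247.0], 0.71
[... 306 characters left out ...]
im (array([331.4, 180.2]), array([354.7, 199.3]))
top holder [([242.0, 196.0, 273.0, 226.0], 0.71), ([368.0, 143.0, 385.0, 164.0], 0.31)]
top brush [([242.0, 197.0, 265.0, 220.0], 0.85)]
top sleeve_mid [([308.0, 204.0, 336.0, 230.0], 0.61)]
top sleeve_short [([304.0, 236.0, 334.0, 269.0], 0.74)]
top pan [([300.0, 202.0, 379.0, 279.0], 0.59)]
top mat [([285.0, 193.0, 389.0, 289.0], 0.97)]
top phone [([271.0, 131.0, 328.0, 179.0], 0.58), ([304.0, 236.0, 334.0, 266.0], 0.5)]
top plug_gauge [([368.0, 142.0, 384.0, 166.0], 0.48)]
pred brushtop (array([240.5, 196.2]), array([250.3, 205.8])) mid rim (array([307.4, 200.7]), array([335.1, 228. ])) sh rim (array([303.4, 236.4]), array([331.1, 264.1]))
```

```bash
python3 -c "
from cell import arm
print(arm.finish_job())"
```

```text
the job is handed in; nothing more can be done
None
```

I've handed the job in after about 41 s of robot time: the pan is centred on the mat with the two sleeves on the bench, mid and short, standing in it. Both were scrubbed mid first, the brush is back upright in its holder, and the phone and plug gauge are unmoved; the hand-in returned no verdict.

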